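Feed a tube rack down the infeed chute and lock it

TASK

Push the micro-tube rack down the sloped infeed chute until it rests fully against the escapement stop at the low end, without ramming it. Then bring the sliding backstop down its rail until it touches the back of the rack, and only then flip the backstop's cam lever all the way down to clamp it. Leave the rack flat and home in the chute, and do not disturb the timer, the tape or the cup.

Things in the scene. Friction and masses are not known exactly. Their poses are not given: they have to be found in the camera images.
- chute: Fixed chute on pedestals. Frame tilted 10 deg with the slope: y uphill (at yaw 0 to the robot's left), z normal to the sliding floor, x across, away from the robot. Origin on the floor's top, centre line, 74 mm over the bench. Floor y = -185 to 210 mm. Side guides 12 mm high, 8 thick, leave a channel 72 mm wide (x = -36 to 36). Rail beside it at x = -71, top 4 mm above the floor.
- escapement: Fixed steel gate (escapement stop) across the low end of the chute, 88 mm wide, top 38 mm above the floor; frame and origin as the chute's. Its uphill face is at y = -170 mm: the rack, resting on it, has its origin at y = -105 mm of the chute frame. The rack may press on it with up to 40 N.
- rack: Green micro-tube rack, 62 mm wide (its x), 130 long (its y, uphill along the chute), about 0.2 kg; solid block 26 mm high, tube caps to 37 mm (not solid: push or grip the block below 26 mm). Origin: centre of its underside. Loose in the channel, 60 to 110 mm uphill of home. It does not slide by itself.
- rack_rear (a point): Centre of the rack's rear (uphill) end face, 65 mm uphill of its origin and 13 mm above its underside; axes as the rack's.
- backstop (a joint): Travel of the sliding backstop along the rail, m: 0 at the upper end, growing downhill, to 0.215. It stays where it is left; about 3 N moves it while the lever is up. Its downhill face is at chute y = 0.165 - travel.
- backstop_face (a point): On the downhill face of the backstop's arm, on the chute's centre line, 20 mm above the floor; axes as the chute's. Arm: x = -51 to 35 mm, 10 mm thick (uphill of the face), 16 to 34 mm above the floor. At its robot-side end the carriage on the rail, x = -87 to -51, to 41 mm above the floor, from 4 mm downhill to 48 uphill of the face, with the cam lever.
- cam_lever (a joint): Angle of the cam lever, rad: 0 straight up from the chute floor (released), 1.5 folded down towards the robot (-x of the chute): clamped, end stop. Axis along the rail at chute x = -71 mm, 17 mm above the floor, 22 mm uphill of the backstop's face. Stays where left; 1.5 N at the tip moves it, up to 5 N near the end, where the cam bites on the rail and holds the backstop.
- lever_tip (a point): Tip of the cam lever, 102 mm from its axis. The last 48 mm is a black grip 18 x 24 mm; at angle a the tip is at x = -71 - 102 sin a, z = 17 + 102 cos a mm in the chute frame.
- timer: Loose white bench timer, 60 x 66 x 20 mm, left of the chute; origin at the centre of its underside. Leave alone.
- label_tape: Loose roll of tape lying flat, 100 mm across, 25 mm high, at the front right; origin at the centre of its underside. Leave alone.
- sample_cup: Loose small white cup, 35 mm wide, 36 mm high, left of the chute; origin at the centre of its underside. Leave alone.
There are look-alikes about, which are no part of the job. There is more than one size of the rack; the job needs the larger.

How it is judged (in metres and radians):
On the way:
1. the rack rests against the escapement stop (gap under 3 mm) with the cam lever still up (below 0.7 rad) (y of rack in the frame of chute below -0.102 m and z of rack in the frame of chute below 0.006 m and value of joint cam_lever below 0.7 rad), for 0.2 s.
At the end, for the whole second after the job is handed in: The rack lies flat in the chute (within 0.06 rad) at rest with less than 3 mm of gap to the escapement stop, the backstop's face is within 4 mm of the rack's rear end, and the cam lever is folded down beyond 1.35 rad (y of rack in the frame of chute between -0.109 and -0.102 m and z of rack in the frame of chute below 0.004 m and angle between the z axis of rack and the z axis of chute, either way round below 0.06 rad and y of rack_rear in the frame of backstop_face above -0.004 m and value of joint cam_lever above 1.35 rad and linear speed of rack below 0.02 m/s); the robot touches nothing.
It fails at once if the rack is rammed against the escapement stop with more than 40 N (contact force between rack and escapement above 40 N).
It fails at once if the cam lever is brought down (past 1.2 rad) while the rack is more than 5 mm from the stop or the backstop more than 6 mm from the rack (value of joint cam_lever above 1.2 rad and (y of rack in the frame of chute above -0.1 m or y of rack_rear in the frame of backstop_face below -0.006 m)).
It fails at once if the timer, the tape or the cup is moved by more than 25 mm (distance of any of timer, label_tape, sample_cup from where it was at the start of the episode above 0.025 m).
It also fails if it takes over 64 s, if anything falls off the work surface, if the arm or the gripper's body presses on something with over 40 N, if the wrist force passes 120 N, or if a joint passes its speed limit or range.

ROBOT

A 6-joint arm with a two-finger parallel gripper is mounted at the origin on a cart in front of the work surface, level with it; the furniture and walls round the work are solid. World frame = base frame: x ahead of the robot, y to its left, z up, the work surface at z = 0. Lengths are in m, angles in degrees, forces in N, time in s.
With the tool pointing down it reaches from about 0.35 to 0.875 m from the base axis. Payload 4.2 kg.
Tool frame: the origin (TCP) lies midway between the tips of the shut fingers; the grasp point (between the pads) lies r.grasp_offset behind it (r.grasp_offset is the distance from the TCP to the grasp point, in m); z points along the fingers, y is the direction in which the jaws open and shut (so a half turn about z gives the same grasp; the last joint's range is limited). The gripper opens to 87 mm and grips with 3 to 60 N. Pads are 19 mm wide; open, the fingers measure 117 mm over their backs; the gripper's body (75 mm by 190 mm) begins 51 mm behind the grasp point.
Start: joints at [-50.329, 22.042, 0.453, 0, -68.411, -14.817], TCP at [0.263, -0.567, 0.223] pointing down, gripper open.
Joint ranges: [-179.83, 179.83], [-69.29, 118.12], [-61.27, 80.66], [-181.25, 117.63], [-171.15, -9.14], [-177.46, 177.46]. Speed limits (degrees/s): [159.86, 159.86, 180, 180, 180, 180].

INTERFACE

Orientations are given as a 3x3 rotation matrix whose columns are the frame's x, y, z axes.
In Python, from station import sense, optics, r gives the robot as it stands. The module is installed in compiled form; this text tells all that it offers.
- The arm moves only by the tool servo_tool, never from a script. Its argument "deltas" is a list of rows, each an object with "slide": the shift along the tool's x, y, z in units of 25 mm (1.0 is 25 mm), a list of three; "spin": the turn about the tool's z in units of 8 degrees (1.0 is 8 degrees). A call has 1 to 10 rows; each row shifts and turns the pose as measured when the row begins, along the tool's axes as they then stand; what a row does not reach is not made up. A row lasts 1/10 s, in which the tool goes at most 50 mm and 8.59 degrees, less where a joint would pass 70% of its speed; a pose out of reach is approached as far as the arm can. A call is refused whole if a number of a shift passes 1 or a number of a turn 1, either way. A call with a gripper value outside its range is refused whole. "gripper" is the closure in counts, from 0 (fully open) to 255 (shut), set as the call begins (left out, the last holds). The fingers move at their own pace and stop on an object; the grip force is fixed at half the most. Time passes only in rows, so rows that do not move let the fingers close. It gives the time, the measured TCP pose, the force and the opening at its end, in the units of the state.
- sense(): the state, without advancing time (a new reading comes with each control period).
- optics.capture(name): name is "side" or "top"; returns a dict with "frame" (480x640x3 uint8, red, green, blue), "camera_matrix" (3x3 intrinsics, pixels), "k1" (the pictures are not rectified: a ray, as slopes to the right and down, at radius r is drawn at 1 + k1 r^2 times it, then the intrinsics apply), "eye" and "rotation" of the camera in the world. Camera axes: x right, y down, z forward; pixel columns grow to the right and rows downward; lengths in m; the calibration is good to about 2 mm. A picture is of the moment at which its call begins. There is no depth.
- r.finish_job(): hands the job in, once; it reports no verdict.
The state is a dict: "time_s": time; "joints": joint angles; "joint_velocities": joint speeds; "effort": joint torques, N m; "tcp_pos": TCP position; "ee_rot": TCP orientation; "wrist_force": force on the tool from outside, world axes, zero at the start; "moment": the same for the moment, N m; "gripper_width": opening from 0.0 (shut) to 1.0 (fully open).
Only numpy, scipy, OpenCV 4.12 (cv2) and the standard library are available. Lean on these libraries where they do the work, as an engineer would, in place of code of your own. Each camera call takes 0.05 s, during which the arm holds its last target.

## Working session

There is one attempt and no reset: what is moved stays moved. The work goes in short steps, Python scripts to look and compute and a tool call to move; the robot and the scene stay as the last step left them, time stands still between calls to the robot, and variables do not carry over. Pictures are saved under pics/ and viewed, and the job is handed in when it is done.

Besides the shell and the picture viewer there is one more tool, called after ">>>" as name([rows], argument=value, ...), one row to a line, values as JSON. servo_tool: Moves the arm, as the interface text tells. Its arguments: {"type":"object","properties":{"deltas":{"type":"array"},"gripper":{"type":"number"}},"required":["deltas"]}

```bash
mkdir -p pics; python3 - <<'E'
from station import sense, optics, r
import cv2, numpy as np
np.set_printoptions(precision=4,suppress=True)
s=sense();print(s['time_s'],s['tcp_pos'],s['ee_rot'],s['gripper_width'],r.grasp_offset)
for n in('side','top'):
    c=optics.capture(n);print(n,c['camera_matrix'],c['k1'],c['eye'],c['rotation'])
    cv2.imwrite(f'pics/{n}0.png',c['frame'][:,:,::-1])
E
```

```text
0.0 [ 0.2625 -0.5666  0.2215] [[-0.9075 -0.4202 -0.001 ]
 [-0.4202  0.9074  0.0019]
 [ 0.0001  0.0022 -1.    ]] 1.001566451464122 0.0187
side [[529.1376   0.     308.8426]
 [  0.     529.1376 237.6915]
 [  0.       0.       1.    ]] -0.029068243085366464 [0.0788 0.919  0.9424] [[-0.885  -0.2978  0.3579]
 [-0.4655  0.5808 -0.6678]
 [-0.0091 -0.7576 -0.6526]]
top [[482.6601   0.     314.7791]
 [  0.     482.6601 244.0585]
 [  0.       0.       1.    ]] -0.04282262973556699 [0.4433 0.118  1.2471] [[ 0.0155 -0.9979  0.0634]
 [-0.9998 -0.0161 -0.0087]
 [ 0.0097 -0.0633 -0.998 ]]
```

View pics/side0.png

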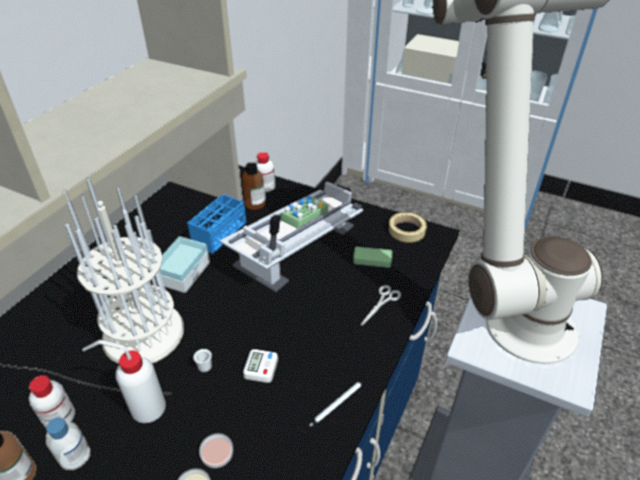

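View pics/top0.png

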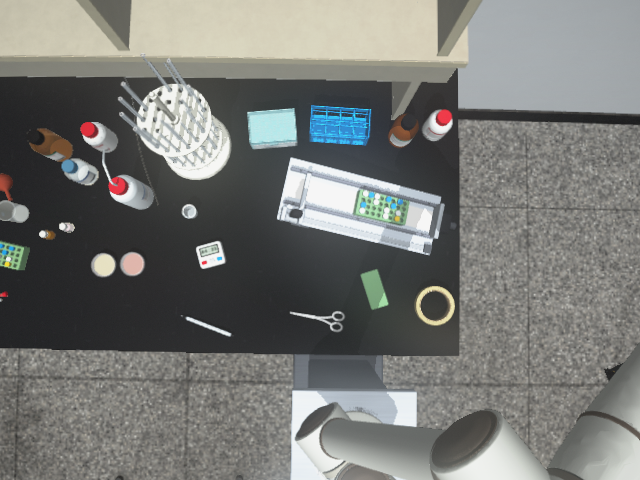

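```bash
python3 - <<'E'
import cv2
a=cv2.imread('pics/top0.png')[145:265,265:460];cv2.imwrite('pics/top0z.png',cv2.resize(a,None,fx=4,fy=4,interpolation=cv2.INTER_CUBIC))
a=cv2.imread('pics/side0.png')[170:300,205:385];cv2.imwrite('pics/side0z.png',cv2.resize(a,None,fx=4.4,fy=4.4,interpolation=cv2.INTER_CUBIC))
E
```

```text
(no output)
```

View pics/top0z.png

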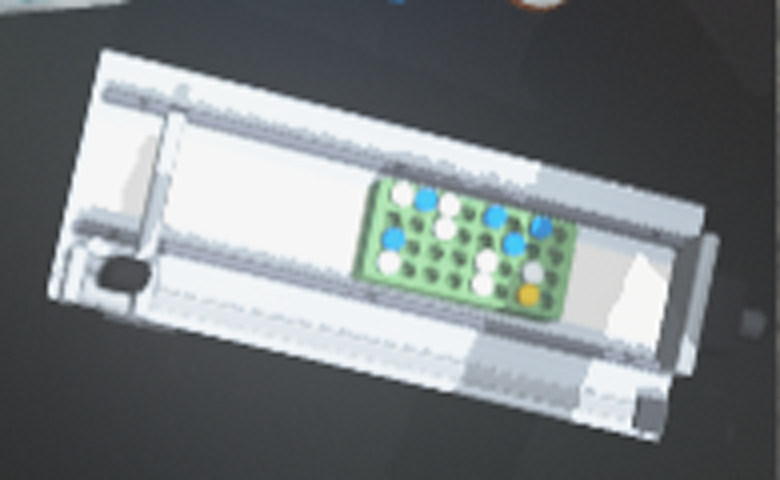

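View pics/side0z.png

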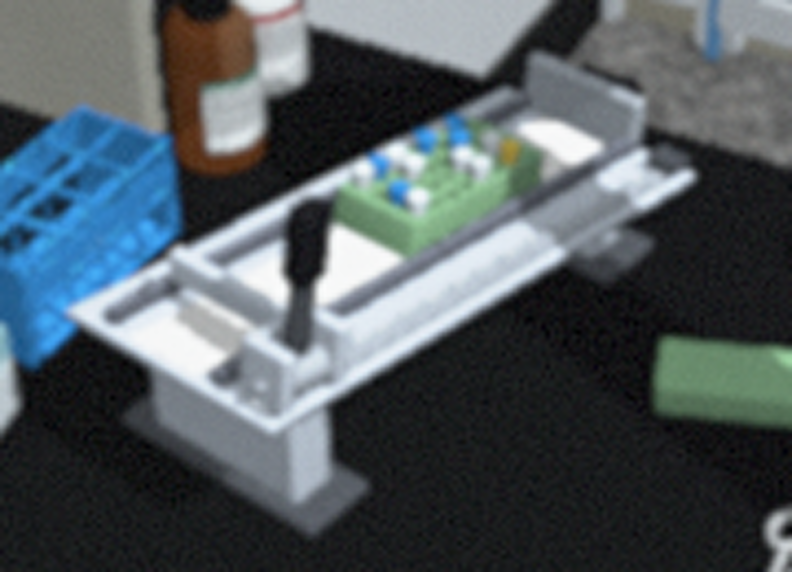

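```bash
cat > h.py <<'E'
import numpy as np, cv2, json
from scipy.optimize import least_squares
from scipy.spatial.transform import Rotation as R
np.set_printoptions(precision=4,suppress=True)
CAM={'side':(529.1376,308.8426,237.6915,-0.029068243085366464),'top':(482.6601,314.7791,244.0585,-0.04282262973556699)}
EYE={'side':np.array([0.0788,0.919,0.9424]),'top':np.array([0.4433,0.118,1.2471])}
ROT={'side':np.array([[-0.885,-0.2978,0.3579],[-0.4655,0.5808,-0.6678],[-0.0091,-0.7576,-0.6526]]),'top':np.array([[0.0155,-0.9979,0.0634],[-0.9998,-0.0161,-0.0087],[0.0097,-0.0633,-0.998]])}
def proj(n,P):
    f,cx,cy,k=CAM[n];p=(np.atleast_2d(P)-EYE[n])@ROT[n];u=p[:,:2]/p[:,2:]
    u=u*(1+k*(u**2).sum(1,keepdims=True));return u*f+[cx,cy]
def ray(n,px):
    f,cx,cy,k=CAM[n];v=(np.array(px)-[cx,cy])/f;u=v.copy()
    for _ in range(10):u=v/(1+k*(u@u))
    return EYE[n],ROT[n]@np.array([u[0],u[1],1])
def rot(yaw,slope=np.radians(10)):
    return R.from_euler('z',yaw).as_matrix()@R.from_euler('x',slope).as_matrix()
def chute(q): return q[:3],rot(q[3])
def c2w(q,P):
    t,M=chute(q);return t+np.atleast_2d(P)@M.T
E
cat > fit.py <<'E'
from h import *
zt=lambda x,y:(265+x/4,145+y/4); zs=lambda x,y:(205+x/4.4,170+y/4.4)
# q: x,y,z,yaw, rackx, racky, rackyaw, travel
def model(q):
    rc=lambda sx,sy,z:[q[4]+sx*.031-sy*.065*q[6],q[5]+sy*.065+sx*.031*q[6],z]
    f=.165-q[7]
    return [('top',zt(703,233),[.044,-.17,.038]),('top',zt(678,372),[-.044,-.17,.038]),
    ('side',zs(530,60),[.044,-.17,.038]),('side',zs(642,107),[-.044,-.17,.038]),
    ('top',zt(577,222),rc(1,-1,.026)),('top',zt(560,318),rc(-1,-1,.026)),('top',zt(387,182),rc(1,1,.026)),('top',zt(363,278),rc(-1,1,.026)),
    ('side',zs(335,190),rc(1,1,.026)),('side',zs(413,228),rc(-1,1,.026)),('side',zs(411,258),rc(-1,1,.0)),('side',zs(540,150),rc(-1,-1,.026)),
    ('top',zt(125,270),[-.071,f+.022,.115]),('side',zs(317,203),[-.071,f+.022,.115]),
    ('top',zt(187,115),[.035,f,.034]),('side',zs(190,245),[.035,f,.034]),]
def res(q):
    o=[]
    for n,px,P in model(q): o+=list(proj(n,c2w(q,P))[0]-px)
    return np.array(o+[(q[2]-.074)/.002,q[4]/.003,q[6]/.03])
s=least_squares(res,[.5,-.1,.074,-.2,0,-.03,0,.02],loss='soft_l1');q=s.x
if __name__=='__main__':
    print(q,np.degrees(q[3]));print(res(q)[:-3].reshape(-1,2))
    for n in CAM:
        im=cv2.imread(f'pics/{n}0.png');K=4
        im=cv2.resize(im,None,fx=K,fy=K,interpolation=cv2.INTER_CUBIC)
        def box(x0,x1,y0,y1,z0,z1,c):
            P=np.array([[x,y,z] for x in(x0,x1) for y in (y0,y1) for z in(z0,z1)])
            u=(proj(n,c2w(q,P))+.5)*K-.5
            for i in range(8):
                for b in(1,2,4):
                    if not i&b: cv2.line(im,tuple(int(round(v)) for v in u[i]),tuple(int(round(v)) for v in u[i|b]),c,1,cv2.LINE_AA)
        f=.165-q[7]
        box(-.044,.044,-.17,-.17,0,.038,(0,0,255))
        box(q[4]-.031,q[4]+.031,q[5]-.065,q[5]+.065,0,.026,(255,0,255))
        box(-.051,.035,f,f+.01,.016,.034,(0,0,255))
        box(-.087,-.051,f-.004,f+.048,.004,.041,(255,0,0))
        box(-.036,.036,-.185,.21,0,.012,(0,160,255))
        box(-.08,-.062,f+.01,f+.034,.071,.119,(0,255,0))
        r=(slice(145*4,265*4),slice(265*4,460*4)) if n=='top' else (slice(170*4,300*4),slice(205*4,385*4))
        cv2.imwrite(f'pics/{n}_fit.png',im[r])
E
python3 fit.py
```

```text
[ 0.6139 -0.0204  0.0712 -0.1976  0.0017 -0.0302  0.0228  0.0086] -11.324031745823403
[[ 0.0757 -0.0143]
 [-0.6234  0.2035]
 [-0.0432 -1.386 ]
 [-0.3125 -0.7526]
 [ 0.5181 -0.107 ]
 [ 0.2881  0.6751]
 [-2.4158 -1.6914]
 [-1.1724 -0.4468]
 [-0.2235 -1.1557]
 [ 0.8684 -0.5813]
 [ 0.3932  1.2853]
 [ 1.7429 -0.1767]
 [ 1.7353  0.6876]
 [-1.0828  0.7831]
 [ 0.0039  0.6711]
 [-1.1383 -0.1805]]
```

View pics/top_fit.png

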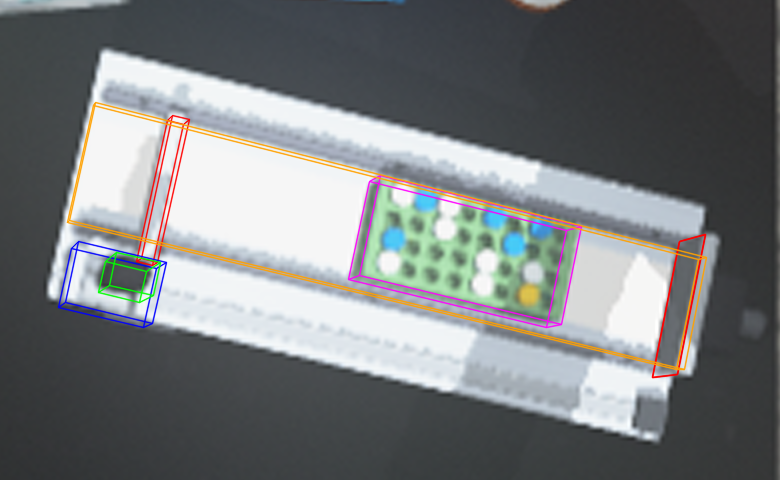

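View pics/side_fit.png

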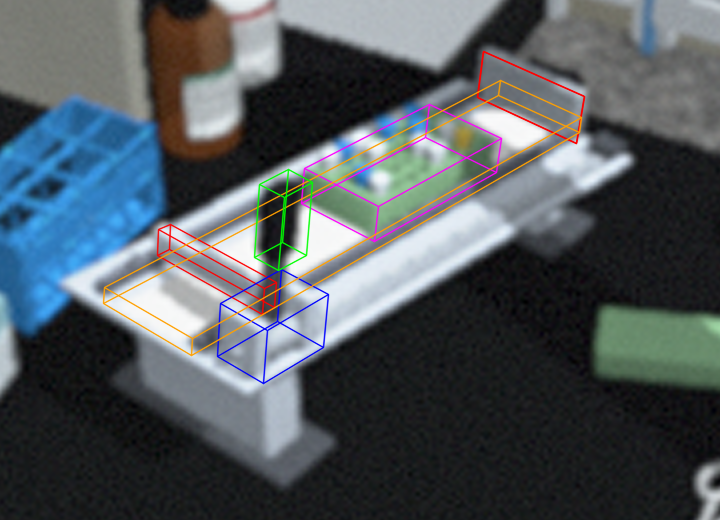

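>>> servo_tool([
  {"slide":[0,0,-1],"spin":1},
  {"slide":[0,0,-1],"spin":1},
  {"slide":[0,0,-1],"spin":1},
  {"slide":[0,0,-1],"spin":1},
  {"slide":[0,0,0],"spin":0.5},
], gripper=255)

```text
time_s: 0.6
tcp_pos: [0.2617, -0.5653, 0.3205]
ee_rot: [[-0.976, 0.219, -0.006], [0.219, 0.976, 0.01], [0.009, 0.009, -1.0]]
wrist_force: [-0.3, -0.6, 0.7]
gripper_width: 0.631
```

```bash
python3 - <<'E'
import cv2
def z(n,x0,x1,y0,y1,k,o):
    a=cv2.imread(f'pics/{n}0.png')[y0:y1,x0:x1];a=cv2.resize(a,None,fx=k,fy=k,interpolation=cv2.INTER_LANCZOS4)
    for x in range(x0,x1,10):
        cv2.line(a,((x-x0)*k+k//2,0),((x-x0)*k+k//2,5),(0,0,255),1);cv2.putText(a,str(x),((x-x0)*k-6,16),0,.35,(0,0,255))
    for y in range(y0,y1,10):
        cv2.line(a,(0,(y-y0)*k+k//2),(5,(y-y0)*k+k//2),(0,0,255),1);cv2.putText(a,str(y),(7,(y-y0)*k+8),0,.35,(0,0,255))
    cv2.imwrite('pics/'+o,a)
z('top',270,345,150,225,8,'zt1.png');z('top',345,445,180,255,8,'zt2.png');z('side',220,310,190,265,8,'zs1.png');z('side',275,365,180,245,8,'zs2.png')
E
```

```text
(no output)
```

View pics/zt1.png

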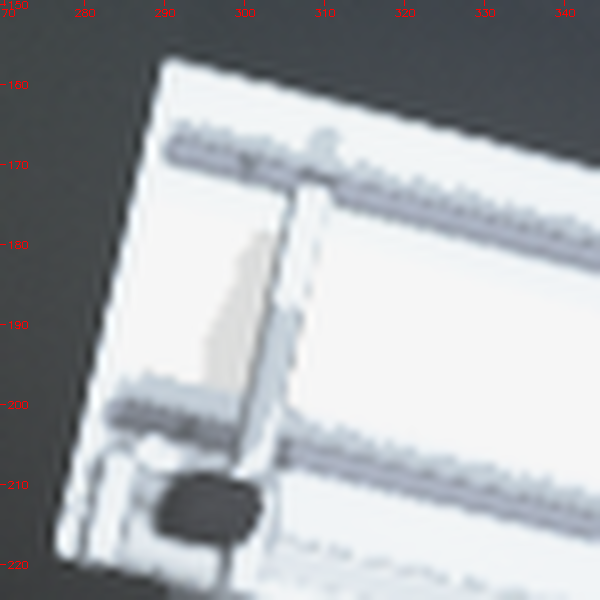

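View pics/zt2.png

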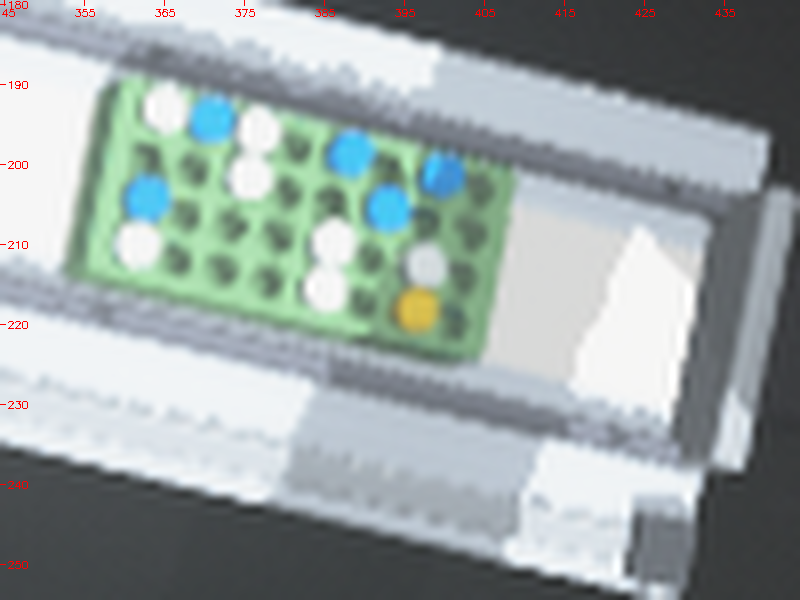

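View pics/zs1.png

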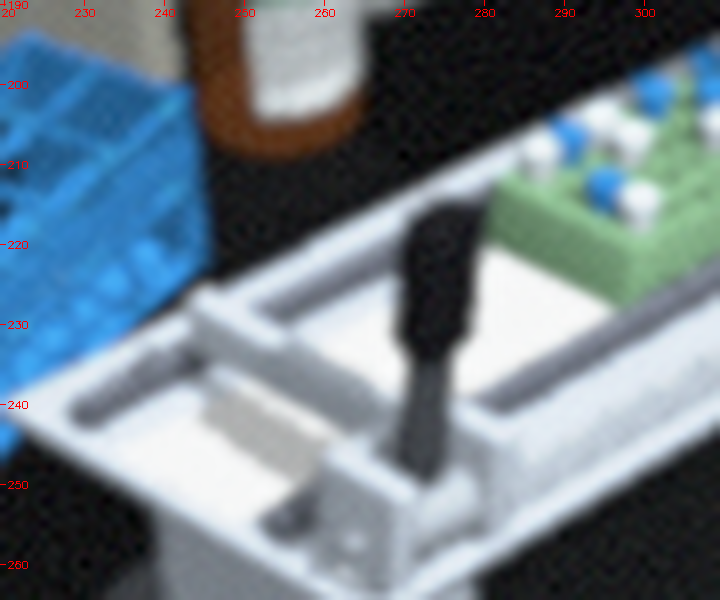

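View pics/zs2.png

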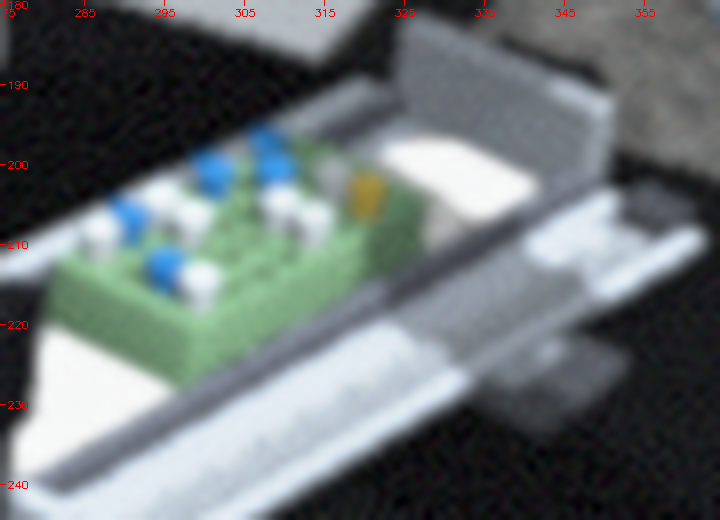

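```bash
cat > fit2.py <<'E'
from h import *
a=lambda x,y:(270+x/8-.5,150+y/8-.5); b=lambda x,y:(345+x/8-.5,180+y/8-.5)
c=lambda x,y:(220+x/8-.5,190+y/8-.5); d=lambda x,y:(275+x/8-.5,180+y/8-.5)
# point picks
def model(q):
    rc=lambda sx,sy,z:[q[4]+sx*.031-sy*q[8]*q[6],q[5]+sy*q[8]+sx*.031*q[6],z]
    f=.165-q[7]
    return [('top',b(768,192),[.044,-.17,.038]),('top',b(715,468),[-.044,-.17,.038]),
    ('side',d(398,18),[.044,-.17,.038]),('side',d(600,100),[-.044,-.17,.038]),
    ('top',b(515,165),rc(1,-1,.026)),('top',b(478,355),rc(-1,-1,.026)),('top',b(112,85),rc(1,1,.026)),('top',b(85,275),rc(-1,1,.026)),
    ('side',d(55,250),rc(1,1,.026)),('side',d(182,318),rc(-1,1,.026)),('side',d(185,388),rc(-1,1,.0)),('side',d(425,190),rc(-1,-1,.026)),
    ('top',a(207,508),[-.071,f+.022,.119]),('side',c(440,205),[-.071,f+.022,.119]),
    ('top',a(332,182),[.035,f,.034]),('side',c(280,350),[.035,f,.034]) if 0 else ('top',a(245,470),[-.051,f+.01,.034])]
# line picks: pixel p lies on the projected line A-B
def lines(q):
    return [('top',a(150,120),[-.04,.21,0],[.05,.21,0]),('top',a(80,440),[-.05,.21,0],[.05,.21,0]),
     ('side',c(60,430),[-.05,.21,0],[.05,.21,0]),('side',c(200,540),[-.08,.21,0],[.05,.21,0]),
     ('top',a(200,168),[.036,.2,0],[.036,-.17,0]),('top',b(600,192),[.036,.2,0],[.036,-.17,0]),
     ('top',a(600,535),[-.044,.2,0],[-.044,-.17,0]),('top',b(550,438),[-.044,.2,0],[-.044,-.17,0]),
     ('side',d(50,480),[-.036,.2,0.012],[-.036,-.17,0.012]),('side',d(400,282),[-.036,.2,.012],[-.036,-.17,.012]),]
def res(q):
    o=[]
    for n,px,P in model(q): o+=list(proj(n,c2w(q,P))[0]-px)
    for n,px,A,B in lines(q):
        u,v=proj(n,c2w(q,[A,B]));t=(v-u)/np.linalg.norm(v-u);w=np.array(px)-u;o.append(t[0]*w[1]-t[1]*w[0])
    return np.array(o+[(q[2]-.074)/.001,q[4]/.003,q[6]/.03])
s=least_squares(res,[.6,-.02,.074,-.2,0,-.03,0,.005,.065],loss='soft_l1');q=s.x
if __name__=='__main__':
    print(q,np.degrees(q[3]));e=res(q);print(e[:34].reshape(-1,2),e[34:])
    np.save('q.npy',q)
    for P in([.0,.075,.014],[0,.075,.1],[0,q[5]+.065,.013],[0,.165-q[7]+.01,.034],[-.071,.165-q[7]+.022,.119]):print(P,c2w(q,P)[0])
    print(rot(q[3]))
E
python3 fit2.py
```

```text
[ 0.6158 -0.0188  0.0739 -0.1996  0.0014 -0.0305  0.0189  0.0079  0.0631] -11.434147443468817
[[-0.0362 -1.0811]
 [-0.4443 -0.5553]
 [ 0.4187 -0.1323]
 [ 0.3356  0.96  ]
 [-0.1239 -0.5219]
 [-0.1345  0.5358]
 [ 1.2028 -2.1109]
 [-0.3322 -0.6057]
 [-0.8887  0.2765]
 [ 1.9621  1.0263]
 [ 0.6596  0.9745]
 [ 0.7961  0.32  ]
 [ 1.7307 -1.2782]
 [ 0.0202 -0.458 ]
 [-0.1837  0.9142]
 [-1.4024 -0.3561]
 [-0.0701  0.2041]] [ 0.1432 -2.8191 -1.0775 -0.0995 -1.5336 -0.4051  2.4082  2.1882 -0.0798
  0.4666  0.6294]
[0.0, 0.075, 0.014] [0.6299 0.0512 0.1007]
[0, 0.075, 0.1] [0.627  0.0366 0.1854]
[0, np.float64(0.034491870422570556), 0.013] [0.6221 0.0123 0.0927]
[0, np.float64(0.16711107823559895), 0.034] [0.6472 0.1367 0.1364]
[-0.071, np.float64(0.17911107823559894), 0.119] [0.5771 0.1479 0.2222]
[[ 0.9802  0.1952 -0.0344]
 [-0.1982  0.9653 -0.1702]
 [ 0.      0.1736  0.9848]]
```

>>> servo_tool([
  {"slide":[-0.33,1,0],"spin":-0.15},
  {"slide":[-0.33,1,0],"spin":0},
  {"slide":[-0.33,1,0],"spin":0},
  {"slide":[-0.33,1,0],"spin":0},
  {"slide":[-0.33,1,0],"spin":0},
  {"slide":[-0.33,1,0],"spin":0},
  {"slide":[-0.33,1,0],"spin":0},
  {"slide":[-0.33,1,0],"spin":0},
  {"slide":[-0.33,1,0],"spin":0},
  {"slide":[-0.33,1,0],"spin":0},
])

```text
time_s: 1.6
tcp_pos: [0.395, -0.3293, 0.317]
ee_rot: [[-0.978, 0.206, -0.012], [0.206, 0.978, 0.018], [0.016, 0.015, -1.0]]
wrist_force: [0.4, -0.7, 1.0]
gripper_width: 0.008
```

>>> servo_tool([
  {"slide":[-0.33,1,0],"spin":0},
  {"slide":[-0.33,1,0],"spin":0},
  {"slide":[-0.33,1,0],"spin":0},
  {"slide":[-0.33,1,0],"spin":0},
  {"slide":[-0.33,1,0],"spin":0},
  {"slide":[-0.33,1,0],"spin":0},
  {"slide":[-0.33,1,0],"spin":0},
  {"slide":[-0.33,1,0],"spin":0},
  {"slide":[-0.33,1,0],"spin":0},
  {"slide":[-0.33,1,0],"spin":0},
])

```text
time_s: 2.6
tcp_pos: [0.5289, -0.0901, 0.3153]
ee_rot: [[-0.978, 0.206, -0.021], [0.206, 0.978, 0.022], [0.025, 0.017, -1.0]]
wrist_force: [0.6, -0.8, -0.3]
gripper_width: 0.007
```

>>> servo_tool([
  {"slide":[-0.35,0.8,0],"spin":0},
  {"slide":[-0.35,0.8,0],"spin":0},
  {"slide":[-0.35,0.8,0],"spin":0},
  {"slide":[-0.35,0.8,0],"spin":0},
  {"slide":[-0.35,0.8,0.2],"spin":0},
  {"slide":[-0.35,0.8,0.4],"spin":0},
  {"slide":[-0.35,0.8,0.6],"spin":0},
  {"slide":[-0.35,0.8,0.6],"spin":0},
  {"slide":[0,0,0.6],"spin":0},
])

```text
time_s: 3.5
tcp_pos: [0.6362, 0.0668, 0.2503]
ee_rot: [[-0.979, 0.204, -0.023], [0.204, 0.979, 0.023], [0.027, 0.018, -0.999]]
wrist_force: [0.2, 0.5, -0.6]
gripper_width: 0.005
```

>>> servo_tool([
  {"slide":[0,0,0.8],"spin":0},
  {"slide":[0,0,0.8],"spin":0},
  {"slide":[0,-0.1,0.8],"spin":0},
  {"slide":[0,-0.1,0.8],"spin":0},
  {"slide":[0,-0.1,0.8],"spin":0},
  {"slide":[0,0,0.8],"spin":0},
  {"slide":[0,0,0.4],"spin":0},
  {"slide":[0,0,0.2],"spin":0},
  {"slide":[0,0,0],"spin":0},
])

```text
time_s: 4.4
tcp_pos: [0.6309, 0.0693, 0.0971]
ee_rot: [[-0.978, 0.203, -0.037], [0.202, 0.979, 0.02], [0.041, 0.012, -0.999]]
wrist_force: [-0.2, -0.4, -0.2]
gripper_width: 0.002
```

```bash
cat > st.py <<'E'
from station import sense,optics
from h import *
import sys
q=np.load('q.npy')
s=sense();t,M=chute(q)
p=np.array(s['tcp_pos']);ry=np.array(s['ee_rot'])
print('t',s['time_s'],'chute xyz mm',(M.T@(p-t))*1e3,'F chute',M.T@np.array(s['wrist_force']))
print('chute -y in tool',ry.T@(-M[:,1]),'chute -x',ry.T@(-M[:,0]),'z',ry.T@M[:,2])
if len(sys.argv)>1:
    for n in('side','top'):
        f=optics.capture(n)['frame'][:,:,::-1]
        cv2.imwrite(f'pics/{n}{sys.argv[1]}_full.png',f)
        f=f[130:290,240:460] if n=='top' else f[130:300,190:400]
        cv2.imwrite(f'pics/{n}{sys.argv[1]}.png',cv2.resize(f,None,fx=3.5,fy=3.5,interpolation=cv2.INTER_CUBIC))
E
python3 st.py a
```

```text
t 4.4 chute xyz mm [-2.6214 92.0202  7.3019] F chute [-0.1333 -0.4187 -0.1143]
chute -y in tool [-0.0114 -0.9868  0.1617] chute -x [ 0.9992 -0.0049  0.0405] z [ 0.0392 -0.1621 -0.986 ]
```

View pics/sidea.png

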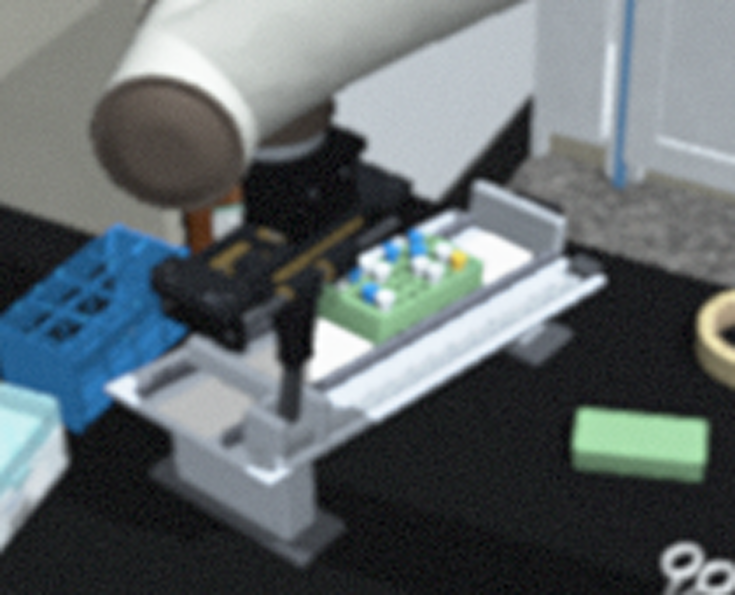

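View pics/topa.png

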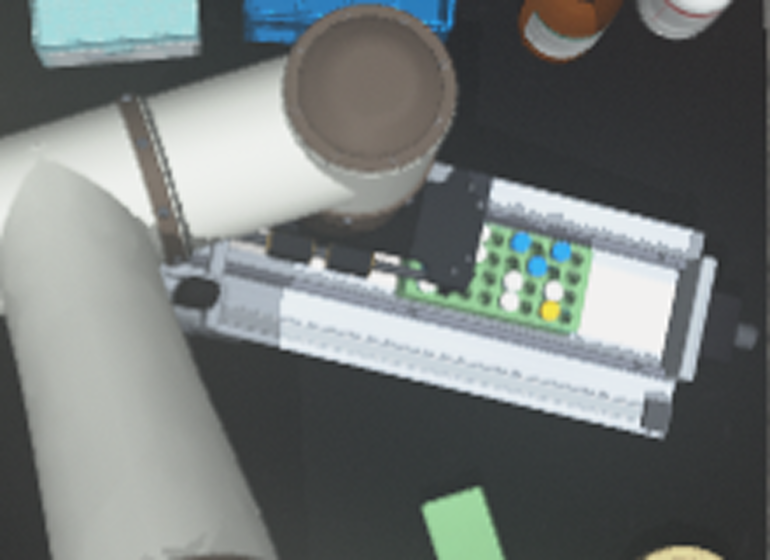

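>>> servo_tool([
  {"slide":[-0.1,0,-0.2],"spin":0},
  {"slide":[0,-0.32,0.05],"spin":0},
  {"slide":[0,-0.32,0.05],"spin":0},
  {"slide":[0,-0.32,0.05],"spin":0},
  {"slide":[0,-0.16,0.025],"spin":0},
  {"slide":[0,0,0],"spin":0},
])

```text
time_s: 5.1
tcp_pos: [0.6301, 0.0387, 0.1027]
ee_rot: [[-0.979, 0.203, -0.028], [0.203, 0.979, 0.022], [0.032, 0.016, -0.999]]
wrist_force: [0.4, 0.0, 0.4]
gripper_width: 0.004
```

```bash
python3 st.py
```

```text
t 5.1 chute xyz mm [ 2.6155 63.3118 18.1029] F chute [0.4295 0.1697 0.3795]
chute -y in tool [-0.0103 -0.9874  0.1576] chute -x [ 0.9995 -0.0054  0.0316] z [ 0.0304 -0.1579 -0.987 ]
```

>>> servo_tool([
  {"slide":[0,0,0.24],"spin":0},
  {"slide":[0,-0.16,0.04],"spin":0},
  {"slide":[0,-0.16,0.04],"spin":0},
  {"slide":[0,-0.16,0.04],"spin":0},
  {"slide":[0,-0.12,0.03],"spin":0},
  {"slide":[0,-0.12,0.03],"spin":0},
  {"slide":[0,-0.12,0.03],"spin":0},
])

```text
time_s: 5.8
tcp_pos: [0.6254, 0.0173, 0.0899]
ee_rot: [[-0.979, 0.203, -0.028], [0.202, 0.979, 0.022], [0.031, 0.016, -0.999]]
wrist_force: [0.1, 1.3, 0.6]
gripper_width: 0.01
```

```bash
python3 st.py b
```

```text
t 5.8 chute xyz mm [ 2.2246 39.4855  9.2577] F chute [-0.1298  1.3934  0.3142]
chute -y in tool [-0.0096 -0.9875  0.1573] chute -x [ 0.9995 -0.0047  0.0314] z [ 0.0303 -0.1576 -0.987 ]
```

View pics/sideb.png

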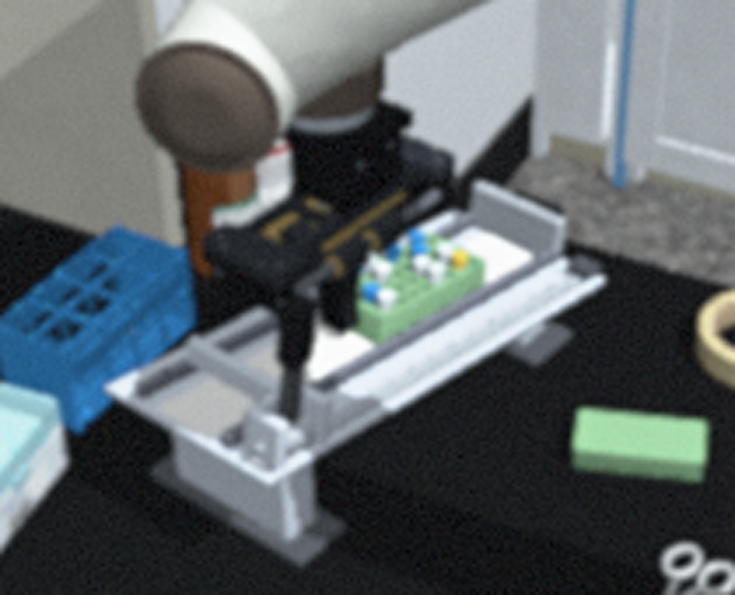

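>>> servo_tool([
  {"slide":[0,-0.2,0.0],"spin":0},
  {"slide":[0,-0.2,0.02],"spin":0},
  {"slide":[0,-0.2,0.02],"spin":0},
  {"slide":[0,-0.2,0.03],"spin":0},
  {"slide":[0,-0.2,0.03],"spin":0},
  {"slide":[0,-0.2,0.03],"spin":0},
  {"slide":[0,-0.2,0.03],"spin":0},
])

```text
time_s: 6.6
tcp_pos: [0.6172, -0.0193, 0.0847]
ee_rot: [[-0.979, 0.203, -0.028], [0.202, 0.979, 0.023], [0.032, 0.016, -0.999]]
wrist_force: [-0.8, -0.2, -0.2]
gripper_width: 0.006
```

```bash
python3 st.py c
```

```text
t 6.6 chute xyz mm [ 1.5151  1.7294 10.6593] F chute [-0.7806 -0.354  -0.1254]
chute -y in tool [-0.0097 -0.9875  0.1572] chute -x [ 0.9995 -0.0047  0.0321] z [ 0.0309 -0.1574 -0.9871]
```

View pics/topc.png

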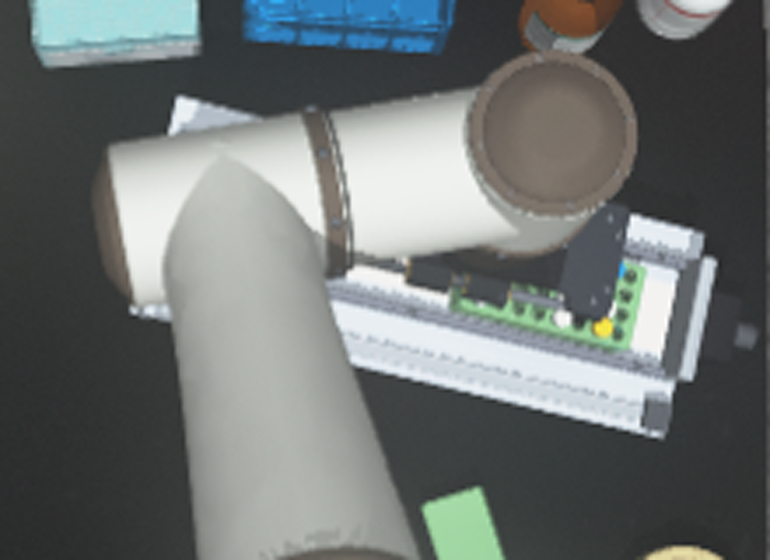

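View pics/sidec.png

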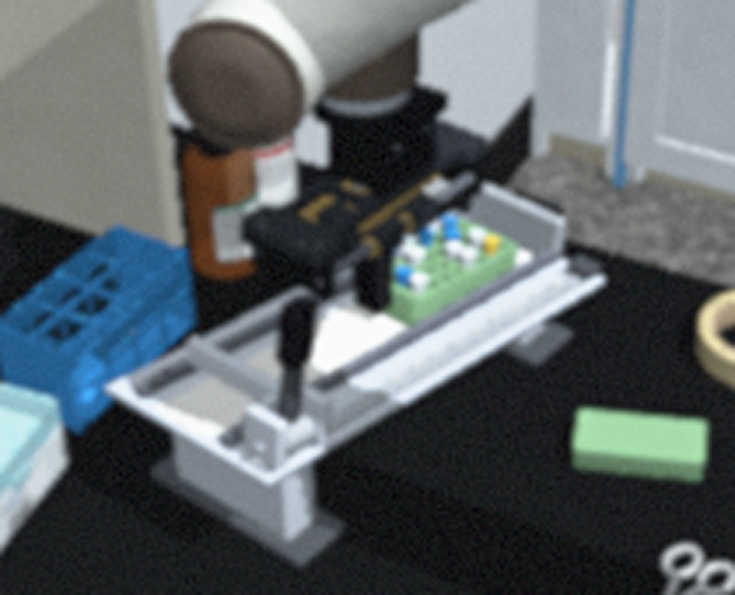

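>>> servo_tool([
  {"slide":[0,-0.2,0.02],"spin":0},
  {"slide":[0,-0.2,0.03],"spin":0},
  {"slide":[0,-0.2,0.03],"spin":0},
  {"slide":[0,-0.16,0.025],"spin":0},
  {"slide":[0,-0.08,0.012],"spin":0},
  {"slide":[0,-0.08,0.012],"spin":0},
])

```text
time_s: 7.3
tcp_pos: [0.6121, -0.0437, 0.0809]
ee_rot: [[-0.979, 0.203, -0.028], [0.203, 0.979, 0.023], [0.032, 0.016, -0.999]]
wrist_force: [-0.3, 1.0, -1.2]
gripper_width: 0.006
```

```bash
python3 st.py d
```

```text
t 7.3 chute xyz mm [  1.3107 -23.5368  11.2152] F chute [-0.5153  0.7182 -1.3814]
chute -y in tool [-0.0101 -0.9875  0.1572] chute -x [ 0.9995 -0.0052  0.0321] z [ 0.0309 -0.1574 -0.987 ]
```

View pics/topd.png

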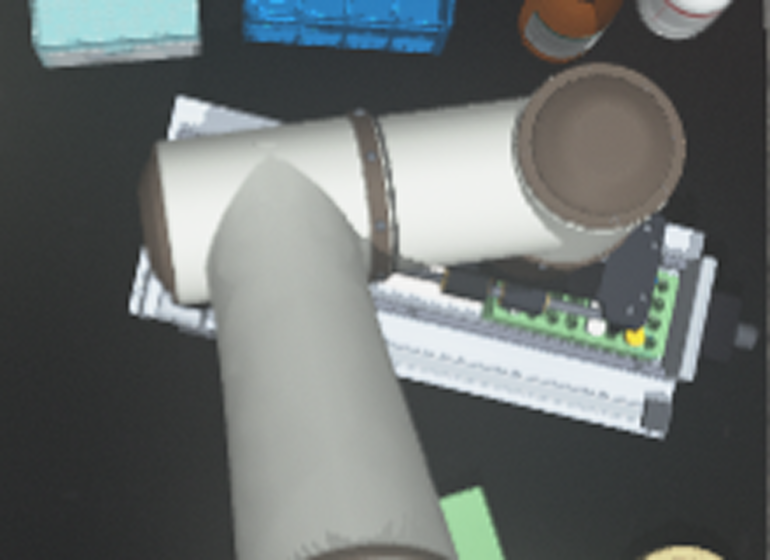

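>>> servo_tool([
  {"slide":[0,-0.06,0.01],"spin":0},
  {"slide":[0,-0.06,0.01],"spin":0},
  {"slide":[0,-0.06,0.01],"spin":0},
  {"slide":[0,-0.06,0.01],"spin":0},
  {"slide":[0,-0.06,0.01],"spin":0},
])

```text
time_s: 7.9
tcp_pos: [0.6108, -0.051, 0.0797]
ee_rot: [[-0.979, 0.203, -0.028], [0.202, 0.979, 0.023], [0.032, 0.017, -0.999]]
wrist_force: [0.1, 1.3, -0.9]
gripper_width: 0.007
```

```bash
python3 st.py
```

```text
t 7.9 chute xyz mm [  1.4559 -31.0488  11.3285] F chute [-0.1557  1.1346 -1.1522]
chute -y in tool [-0.0093 -0.9876  0.157 ] chute -x [ 0.9995 -0.0044  0.0315] z [ 0.0304 -0.1572 -0.9871]
```

>>> servo_tool([
  {"slide":[0,-0.05,0.008],"spin":0},
  {"slide":[0,-0.05,0.008],"spin":0},
])

```text
time_s: 8.1
tcp_pos: [0.6107, -0.0519, 0.0795]
ee_rot: [[-0.979, 0.203, -0.026], [0.202, 0.979, 0.025], [0.031, 0.02, -0.999]]
wrist_force: [-0.9, 7.8, 2.2]
gripper_width: 0.003
```

>>> servo_tool([
  {"slide":[0,-0.05,0.008],"spin":0},
])

```text
time_s: 8.2
tcp_pos: [0.6106, -0.0518, 0.0795]
ee_rot: [[-0.979, 0.203, -0.025], [0.202, 0.979, 0.027], [0.03, 0.022, -0.999]]
wrist_force: [-1.1, 6.1, 1.5]
gripper_width: 0.007
```

```bash
python3 st.py e
```

```text
t 8.2 chute xyz mm [  1.4915 -31.8842  11.3382] F chute [-2.2771  5.9433  0.4927]
chute -y in tool [-0.0094 -0.9883  0.1521] chute -x [ 0.9995 -0.0049  0.0299] z [ 0.0288 -0.1523 -0.9879]
```

View pics/tope.png

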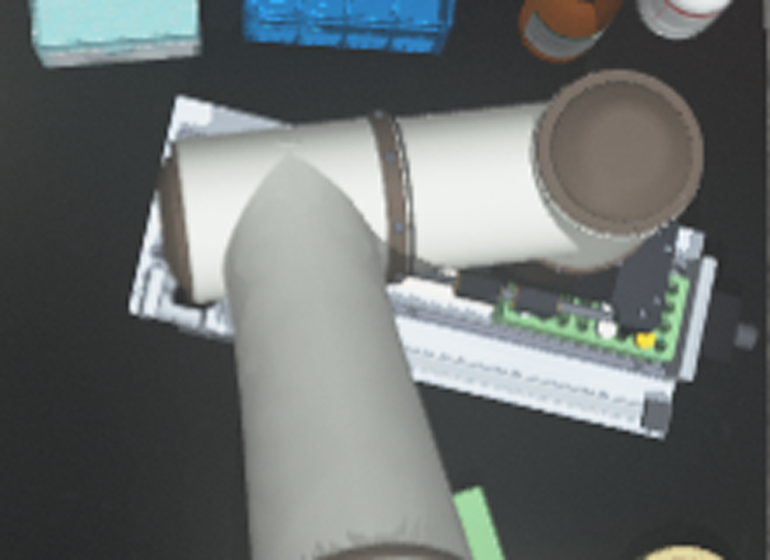

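>>> servo_tool([
  {"slide":[0,-0.09,0.014],"spin":0},
  {"slide":[0,-0.09,0.014],"spin":0},
])

```text
time_s: 8.5
tcp_pos: [0.6107, -0.0519, 0.0796]
ee_rot: [[-0.979, 0.203, -0.022], [0.202, 0.979, 0.033], [0.028, 0.028, -0.999]]
wrist_force: [-0.1, 8.7, 2.6]
gripper_width: 0.005
```

```bash
python3 st.py f; python3 - <<'E'
import cv2
for n,(y0,y1,x0,x1) in dict(top=(190,250,370,450),side=(180,240,280,360)).items():
    cv2.imwrite(f'pics/{n}fz.png',cv2.resize(cv2.imread(f'pics/{n}f_full.png')[y0:y1,x0:x1],None,fx=8,fy=8,interpolation=cv2.INTER_LANCZOS4))
E
```

```text
t 8.5 chute xyz mm [  1.5324 -31.9848  11.3917] F chute [-1.7793  8.8149  1.1115]
chute -y in tool [-0.0087 -0.9893  0.146 ] chute -x [ 0.9996 -0.0047  0.0279] z [ 0.0269 -0.1461 -0.9889]
```

View pics/topfz.png

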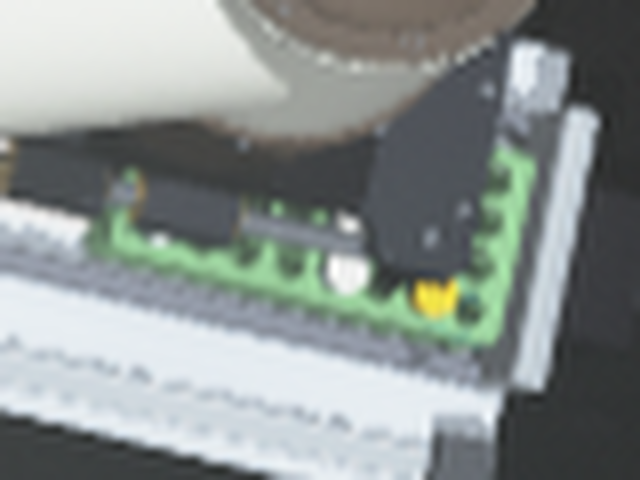

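View pics/sidefz.png

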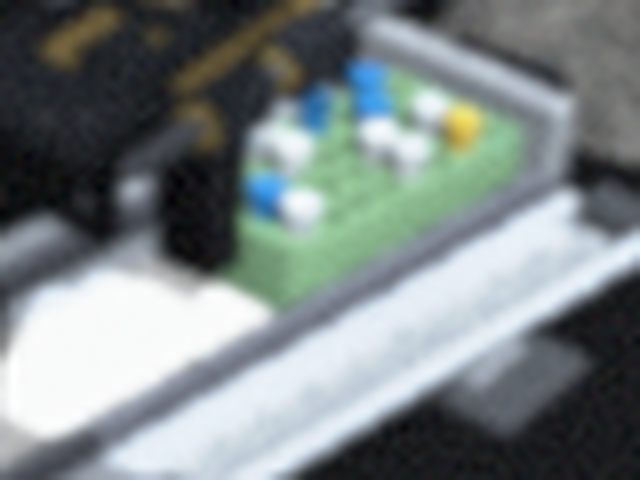

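>>> servo_tool([
  {"slide":[0,0.3,-0.05],"spin":0},
  {"slide":[0,0.3,-0.4],"spin":0},
  {"slide":[0,0.3,-0.8],"spin":0},
  {"slide":[0,0.5,-0.9],"spin":0},
  {"slide":[0,0.8,-0.7],"spin":0},
  {"slide":[0,0.8,-0.2],"spin":0},
  {"slide":[0,0.8,-0.15],"spin":0},
  {"slide":[0,0.8,-0.15],"spin":0},
  {"slide":[0,0.8,-0.15],"spin":0},
  {"slide":[0,0.8,-0.15],"spin":0},
])

```text
time_s: 9.6
tcp_pos: [0.6456, 0.1004, 0.1837]
ee_rot: [[-0.978, 0.206, -0.021], [0.205, 0.978, 0.027], [0.027, 0.022, -0.999]]
wrist_force: [0.5, -0.3, -1.0]
gripper_width: 0.006
```

```bash
python3 st.py g
```

```text
t 9.6 chute xyz mm [  5.5403 139.9833  86.7627] F chute [ 0.5545 -0.3674 -0.9772]
chute -y in tool [-0.0114 -0.9884  0.1515] chute -x [ 0.9996 -0.0075  0.0264] z [ 0.0249 -0.1517 -0.9881]
```

View pics/topg.png

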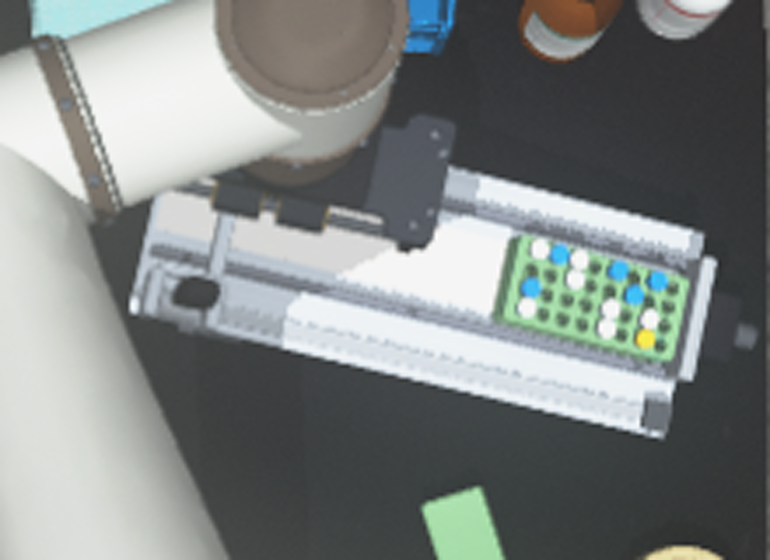

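View pics/sideg.png

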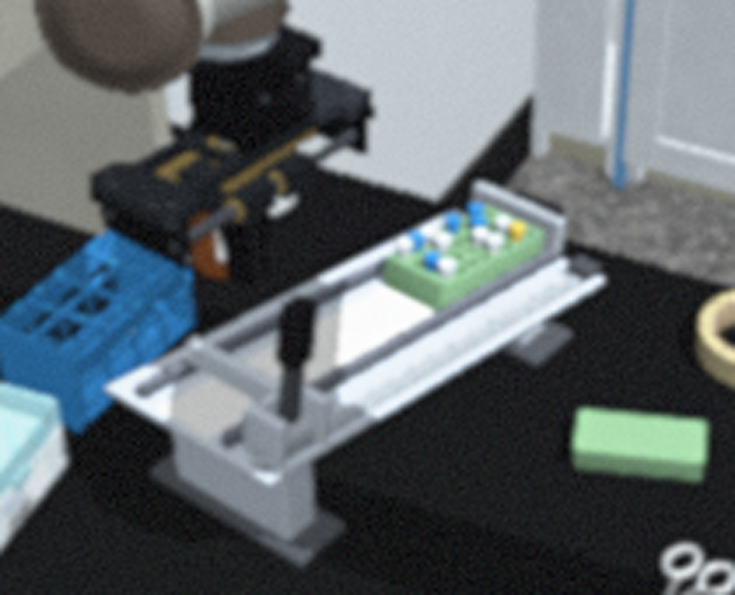

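>>> servo_tool([
  {"slide":[0,0.8,-0.1],"spin":0},
  {"slide":[0,0.8,-0.1],"spin":0},
  {"slide":[0,0.6,0],"spin":0},
  {"slide":[0,0.3,0],"spin":0},
  {"slide":[0,0,0],"spin":0},
])

```text
time_s: 10.2
tcp_pos: [0.6595, 0.1686, 0.1893]
ee_rot: [[-0.979, 0.202, -0.023], [0.202, 0.979, 0.027], [0.028, 0.021, -0.999]]
wrist_force: [-0.5, 0.1, -0.0]
gripper_width: 0.005
```

```bash
python3 st.py
```

```text
t 10.2 chute xyz mm [  5.7366 209.4641  80.2094] F chute [-0.4931  0.0198 -0.0165]
chute -y in tool [-0.0082 -0.9883  0.1524] chute -x [ 0.9996 -0.0041  0.0275] z [ 0.0265 -0.1525 -0.9879]
```

>>> servo_tool([
  {"slide":[0,0,0.6],"spin":0},
  {"slide":[0,0,0.6],"spin":0},
  {"slide":[0,0,0.6],"spin":0},
  {"slide":[0,0,0.4],"spin":0},
  {"slide":[0,0,0],"spin":0},
])

```text
time_s: 10.7
tcp_pos: [0.6581, 0.1686, 0.1325]
ee_rot: [[-0.979, 0.204, -0.023], [0.203, 0.979, 0.026], [0.028, 0.02, -0.999]]
wrist_force: [0.5, -0.5, 0.2]
gripper_width: 0.002
```

```bash
python3 st.py h
```

```text
t 10.7 chute xyz mm [  4.2624 199.3711  24.3447] F chute [ 0.6178 -0.2949  0.2555]
chute -y in tool [-0.0097 -0.9881  0.1532] chute -x [ 0.9996 -0.0055  0.0279] z [ 0.0268 -0.1535 -0.9878]
```

View pics/sideh.png

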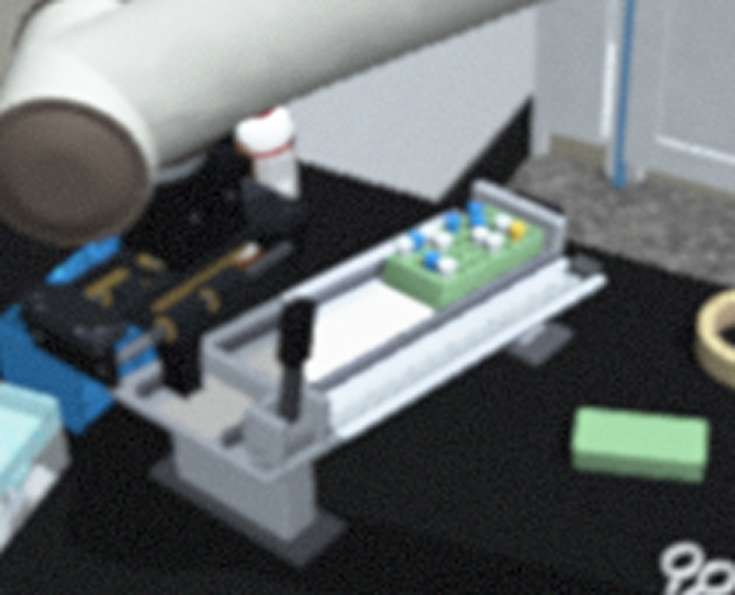

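View pics/toph.png

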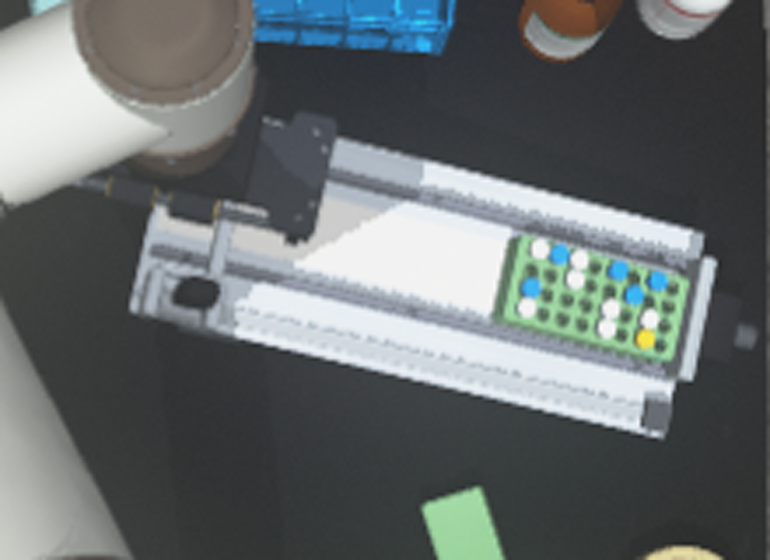

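>>> servo_tool([
  {"slide":[0,0,0.16],"spin":0},
  {"slide":[0,-0.2,0.03],"spin":0},
  {"slide":[0,-0.2,0.03],"spin":0},
  {"slide":[0,-0.2,0.03],"spin":0},
  {"slide":[0,-0.2,0.03],"spin":0},
  {"slide":[0,-0.2,0.03],"spin":0},
])

```text
time_s: 11.4
tcp_pos: [0.6552, 0.1434, 0.1288]
ee_rot: [[-0.979, 0.203, -0.014], [0.202, 0.979, 0.029], [0.02, 0.025, -0.999]]
wrist_force: [-0.4, 2.3, 0.4]
gripper_width: 0.004
```

```bash
python3 st.py i
```

```text
t 11.4 chute xyz mm [  6.4872 173.7962  25.1113] F chute [-0.8196  2.2071  0.05  ]
chute -y in tool [-0.0076 -0.9889  0.1484] chute -x [ 0.9998 -0.0047  0.0198] z [ 0.0189 -0.1486 -0.9887]
```

View pics/sidei.png

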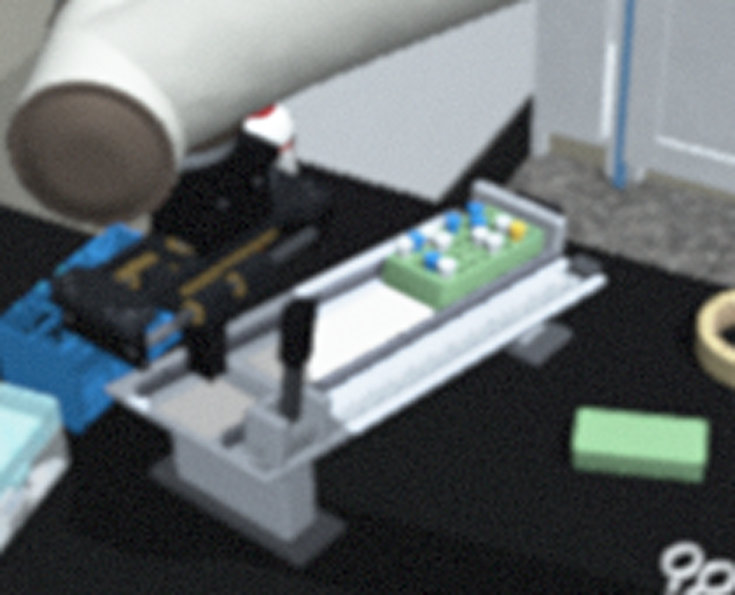

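>>> servo_tool([
  {"slide":[0,-0.25,0.07],"spin":0},
  {"slide":[0,-0.25,0.07],"spin":0},
  {"slide":[0,-0.25,0.06],"spin":0},
  {"slide":[0,-0.25,0.05],"spin":0},
  {"slide":[0,-0.25,0.04],"spin":0},
  {"slide":[0,-0.25,0.04],"spin":0},
])

```text
time_s: 12.1
tcp_pos: [0.6484, 0.1062, 0.1208]
ee_rot: [[-0.98, 0.201, -0.01], [0.201, 0.979, 0.032], [0.016, 0.029, -0.999]]
wrist_force: [0.3, 1.9, 2.2]
gripper_width: 0.006
```

```bash
python3 st.py j
```

```text
t 12.1 chute xyz mm [  7.1867 135.1935  23.7532] F chute [-0.0886  2.2724  1.859 ]
chute -y in tool [-0.0053 -0.9894  0.145 ] chute -x [ 0.9999 -0.0031  0.0156] z [ 0.015  -0.145  -0.9893]
```

View pics/sidej.png

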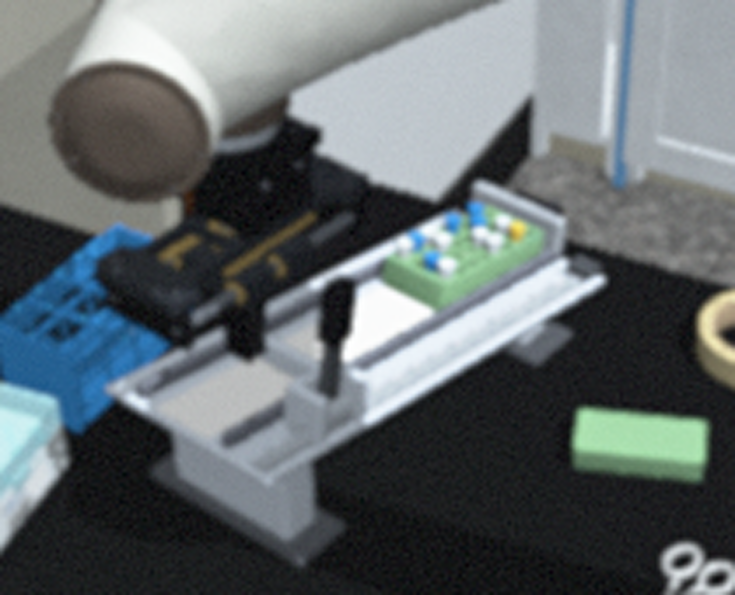

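>>> servo_tool([
  {"slide":[0,-0.28,0.05],"spin":0},
  {"slide":[0,-0.28,0.05],"spin":0},
  {"slide":[0,-0.28,0.05],"spin":0},
  {"slide":[0,-0.28,0.05],"spin":0},
  {"slide":[0,-0.28,0.05],"spin":0},
  {"slide":[0,-0.28,0.05],"spin":0},
  {"slide":[0,-0.28,0.05],"spin":0},
  {"slide":[0,-0.28,0.05],"spin":0},
])

```text
time_s: 13.0
tcp_pos: [0.6366, 0.0471, 0.1086]
ee_rot: [[-0.979, 0.201, -0.008], [0.201, 0.979, 0.031], [0.015, 0.029, -0.999]]
wrist_force: [-0.6, 1.8, 2.1]
gripper_width: 0.005
```

```bash
python3 st.py k
```

```text
t 13.0 chute xyz mm [ 7.2898 73.6903 22.2481] F chute [-0.9535  1.9903  1.8221]
chute -y in tool [-0.0053 -0.9894  0.1449] chute -x [ 0.9999 -0.0032  0.0145] z [ 0.0139 -0.145  -0.9893]
```

View pics/sidek.png

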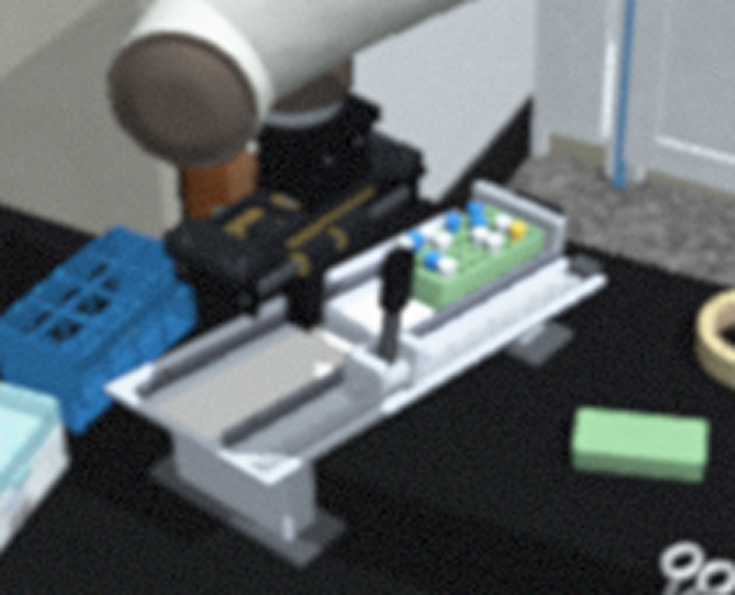

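>>> servo_tool([
  {"slide":[0,-0.28,0.05],"spin":0},
  {"slide":[0,-0.28,0.05],"spin":0},
  {"slide":[0,-0.28,0.05],"spin":0},
  {"slide":[0,-0.28,0.05],"spin":0},
  {"slide":[0,-0.28,0.05],"spin":0},
  {"slide":[0,-0.28,0.05],"spin":0},
  {"slide":[0,-0.28,0.05],"spin":0},
  {"slide":[0,-0.28,0.05],"spin":0},
  {"slide":[0,-0.16,0.03],"spin":0},
])

```text
time_s: 14.0
tcp_pos: [0.6232, -0.0164, 0.095]
ee_rot: [[-0.979, 0.202, -0.009], [0.201, 0.979, 0.031], [0.015, 0.029, -0.999]]
wrist_force: [0.7, 2.2, 1.3]
gripper_width: 0.006
```

```bash
python3 st.py l
```

```text
t 14.0 chute xyz mm [ 6.8236  7.4452 20.1334] F chute [0.2038 2.5151 0.8752]
chute -y in tool [-0.0057 -0.9894  0.1452] chute -x [ 0.9999 -0.0036  0.0147] z [ 0.014  -0.1452 -0.9893]
```

View pics/sidel.png

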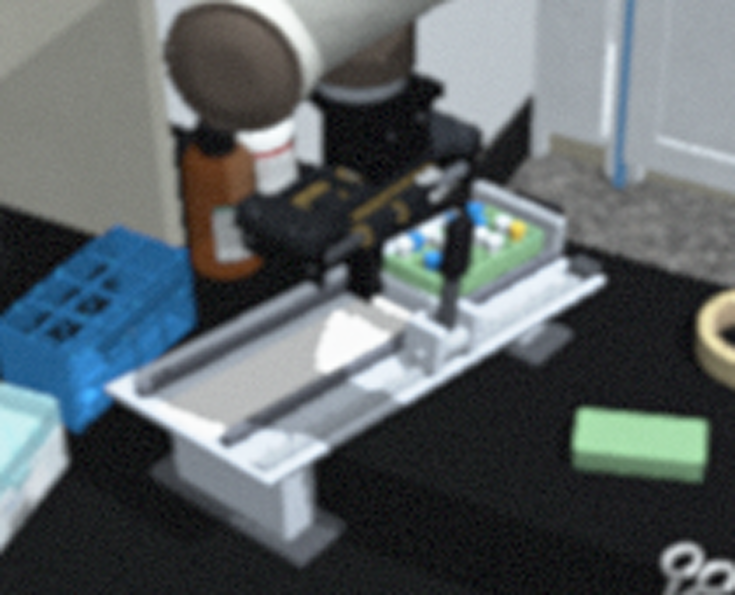

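View pics/topl.png

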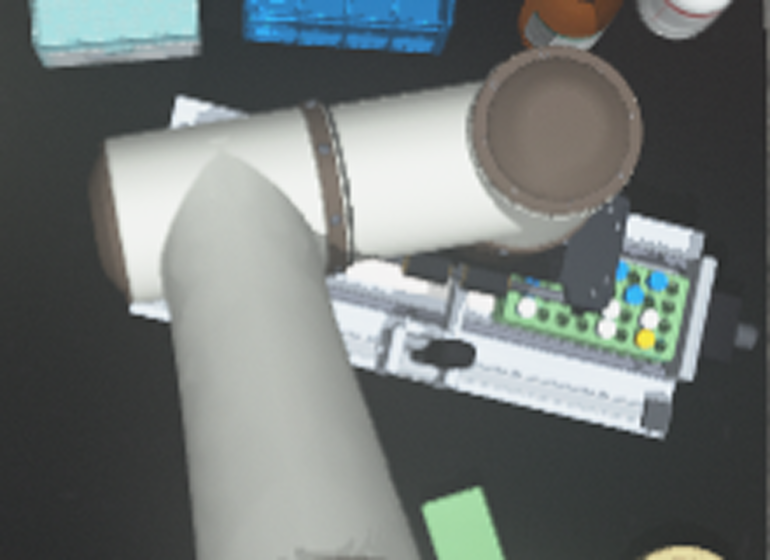

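>>> servo_tool([
  {"slide":[0,-0.2,0.03],"spin":0},
  {"slide":[0,-0.2,0.03],"spin":0},
  {"slide":[0,-0.2,0.03],"spin":0},
  {"slide":[0,-0.12,0.02],"spin":0},
])

```text
time_s: 14.5
tcp_pos: [0.619, -0.0346, 0.0913]
ee_rot: [[-0.98, 0.201, -0.01], [0.201, 0.979, 0.031], [0.016, 0.028, -0.999]]
wrist_force: [0.5, 1.1, 1.6]
gripper_width: 0.004
```

```bash
python3 st.py m
```

```text
t 14.5 chute xyz mm [  6.3308 -11.6089  19.7214] F chute [0.231  1.4364 1.3628]
chute -y in tool [-0.0052 -0.9893  0.1455] chute -x [ 0.9999 -0.003   0.0158] z [ 0.0152 -0.1456 -0.9892]
```

View pics/topm.png

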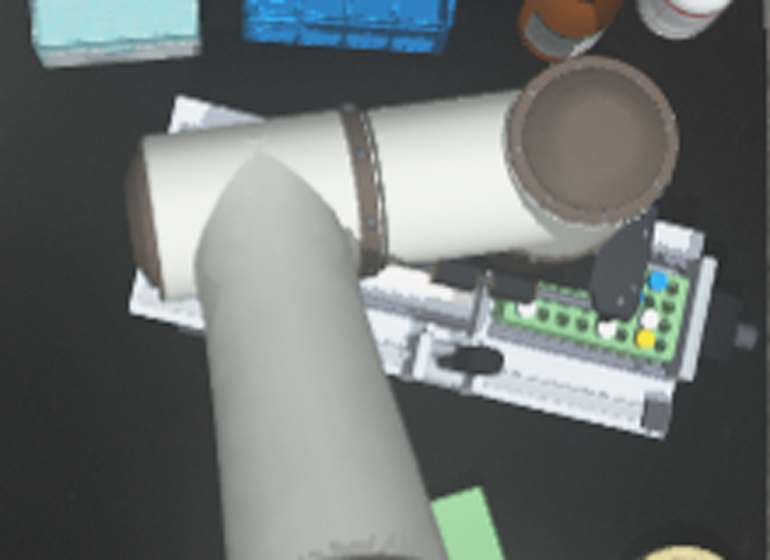

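Small gap left (arm edge at ~(490,290), rack rear at ~(500,310)). Creep to touch.

>>> servo_tool([
  {"slide":[0,-0.07,0.01],"spin":0},
  {"slide":[0,-0.07,0.01],"spin":0},
  {"slide":[0,-0.07,0.01],"spin":0},
])

```text
time_s: 14.9
tcp_pos: [0.6177, -0.0399, 0.0901]
ee_rot: [[-0.979, 0.201, -0.011], [0.201, 0.979, 0.031], [0.017, 0.028, -0.999]]
wrist_force: [1.4, 2.4, 2.4]
gripper_width: 0.006
```

>>> servo_tool([
  {"slide":[0,-0.06,0.01],"spin":0},
  {"slide":[0,-0.06,0.01],"spin":0},
])

```text
time_s: 15.1
tcp_pos: [0.6171, -0.0429, 0.0896]
ee_rot: [[-0.98, 0.201, -0.01], [0.2, 0.979, 0.031], [0.017, 0.028, -0.999]]
wrist_force: [-0.4, 1.7, 1.7]
gripper_width: 0.003
```

```bash
python3 st.py
```

```text
t 15.1 chute xyz mm [  6.0444 -20.2729  19.4713] F chute [-0.7096  1.9012  1.3893]
chute -y in tool [-0.0051 -0.9893  0.1456] chute -x [ 0.9999 -0.0028  0.0164] z [ 0.0158 -0.1457 -0.9892]
```

>>> servo_tool([
  {"slide":[0,-0.06,0.01],"spin":0},
  {"slide":[0,-0.06,0.01],"spin":0},
])

```text
time_s: 15.3
tcp_pos: [0.6169, -0.0443, 0.0894]
ee_rot: [[-0.98, 0.201, -0.009], [0.201, 0.979, 0.034], [0.015, 0.031, -0.999]]
wrist_force: [-0.9, 9.9, 3.5]
gripper_width: 0.006
```

>>> servo_tool([
  {"slide":[0,-0.06,0.01],"spin":0},
])

```text
time_s: 15.4
tcp_pos: [0.6169, -0.0443, 0.0894]
ee_rot: [[-0.98, 0.201, -0.008], [0.201, 0.979, 0.036], [0.015, 0.034, -0.999]]
wrist_force: [-0.8, 7.4, 3.1]
gripper_width: 0.004
```

```bash
python3 st.py n
```

```text
t 15.4 chute xyz mm [  6.1166 -21.6548  19.5494] F chute [-2.278   7.4836  1.8668]
chute -y in tool [-0.0051 -0.9901  0.1403] chute -x [ 0.9999 -0.0031  0.0146] z [ 0.0141 -0.1403 -0.99  ]
```

View pics/siden.png

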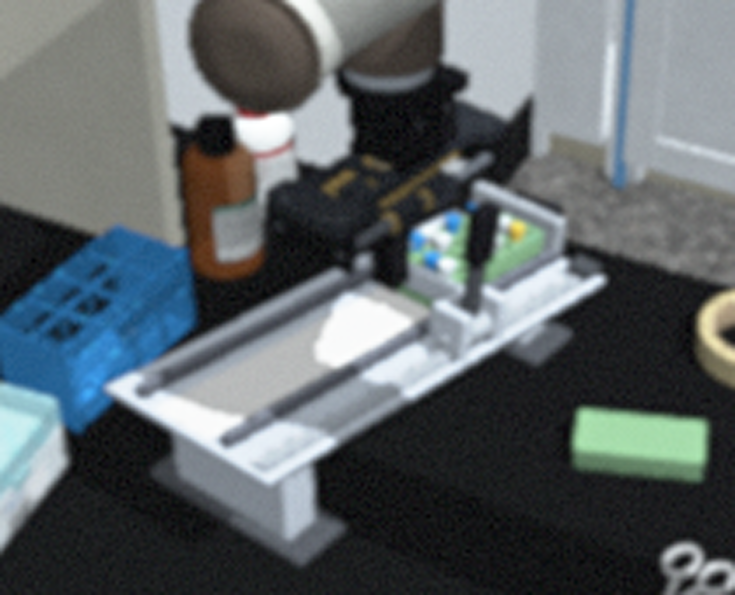

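>>> servo_tool([
  {"slide":[0,0.2,0],"spin":0},
  {"slide":[0,0.1,-0.3],"spin":0},
  {"slide":[0,0,-0.8],"spin":0},
  {"slide":[0,0,-0.9],"spin":0},
  {"slide":[0,0,-0.9],"spin":0},
  {"slide":[0,0,-0.6],"spin":0},
  {"slide":[0,0,0],"spin":0},
])

```text
time_s: 16.2
tcp_pos: [0.6163, -0.0425, 0.1791]
ee_rot: [[-0.979, 0.202, -0.018], [0.201, 0.979, 0.03], [0.024, 0.026, -0.999]]
wrist_force: [-0.2, -0.6, 0.1]
gripper_width: 0.005
```

```bash
python3 st.py o
```

```text
t 16.2 chute xyz mm [  5.1961  -4.4608 107.5905] F chute [-0.0438 -0.5874  0.1781]
chute -y in tool [-0.0073 -0.989   0.1476] chute -x [ 0.9997 -0.0038  0.0235] z [ 0.0227 -0.1478 -0.9888]
```

View pics/topo.png

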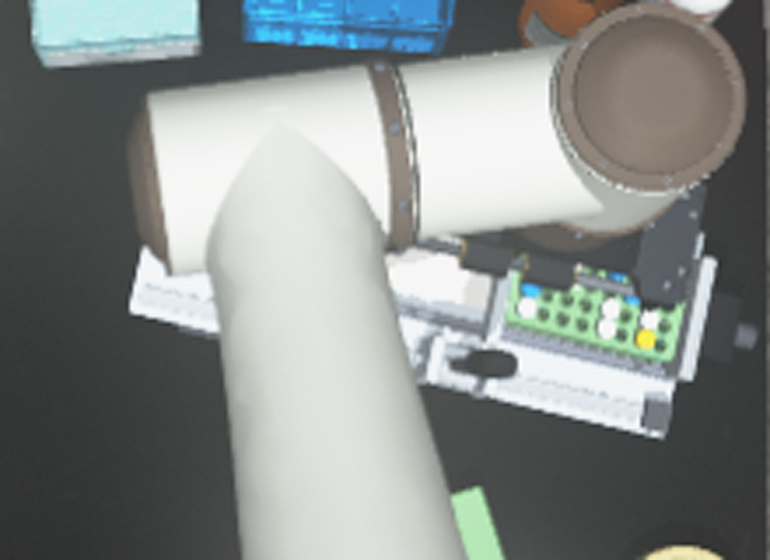

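View pics/sideo.png

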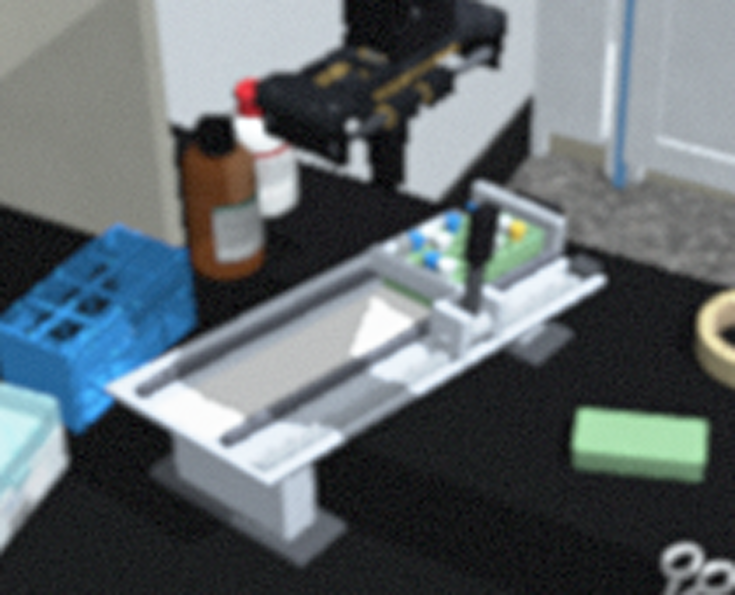

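```bash
python3 - <<'E'
from h import *
q=np.load('q.npy')
for P in ([-.071,-.018,.119],[-.071,-.018,.071]):
    print([proj(n,c2w(q,P))[0] for n in('top','side')])
import cv2
for n,(y0,y1,x0,x1) in dict(top=(195,260,350,440),side=(170,240,290,380)).items():
    K=8
    im=cv2.resize(cv2.imread(f'pics/{n}o_full.png')[y0:y1,x0:x1],None,fx=K,fy=K,interpolation=cv2.INTER_LANCZOS4)
    def box(a0,a1,b0,b1,c0,c1,c):
        P=np.array([[x,y,z] for x in(a0,a1) for y in (b0,b1) for z in(c0,c1)])
        u=(proj(n,c2w(q,P))+.5-[x0,y0])*K
        for i in range(8):
            for b in(1,2,4):
                if not i&b: cv2.line(im,tuple(int(round(v)) for v in u[i]),tuple(int(round(v)) for v in u[i|b]),c,1,cv2.LINE_AA)
    f=-.04
    box(-.044,.044,-.17,-.17,0,.038,(0,0,255))
    box(-.031,.031,-.17,-.04,0,.026,(255,0,255))
    box(-.051,.035,f,f+.01,.016,.034,(0,0,255))
    box(-.087,-.051,f-.004,f+.048,.004,.041,(255,0,0))
    box(-.08,-.062,f+.01,f+.034,.071,.119,(0,255,0))
    cv2.imwrite(f'pics/{n}_fo.png',im)
E
```

```text
[array([383.4301, 232.5224]), array([328.174 , 187.2975])]
[array([376.7936, 233.5363]), array([325.867 , 204.2774])]
```

View pics/top_fo.png

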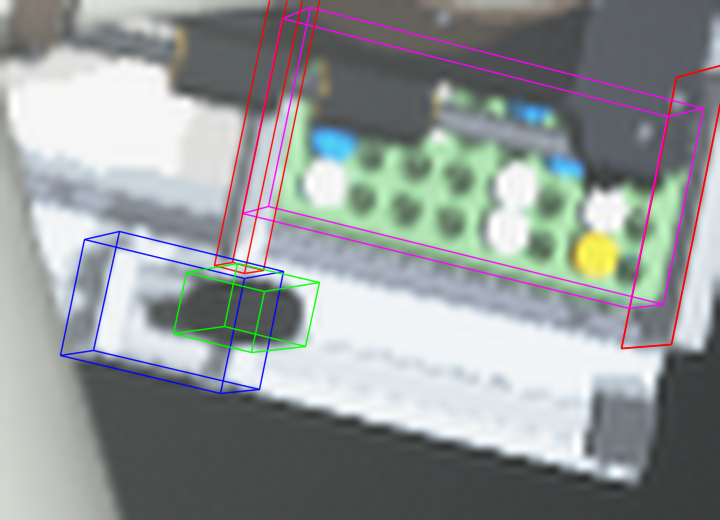

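View pics/side_fo.png

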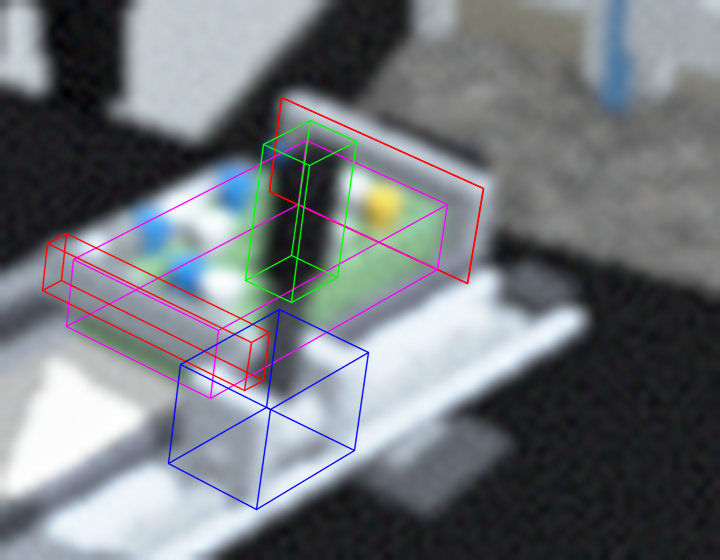

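>>> servo_tool([
  {"slide":[0.4,-0.25,0],"spin":0},
  {"slide":[0.6,-0.25,0.05],"spin":0},
  {"slide":[0.5,0,0.05],"spin":0},
  {"slide":[0.2,0,0.05],"spin":0},
  {"slide":[0,0,0],"spin":0},
])

```text
time_s: 16.8
tcp_pos: [0.5628, -0.0475, 0.1672]
ee_rot: [[-0.978, 0.204, -0.036], [0.203, 0.979, 0.03], [0.041, 0.022, -0.999]]
wrist_force: [0.6, 0.3, -0.2]
gripper_width: 0.006
```

```bash
python3 st.py p
```

```text
t 16.8 chute xyz mm [-46.2405 -21.8083  98.5595] F chute [ 0.53    0.338  -0.2168]
chute -y in tool [-0.0123 -0.9883  0.1519] chute -x [ 0.9991 -0.0061  0.0411] z [ 0.0397 -0.1523 -0.9875]
```

View pics/sidep.png

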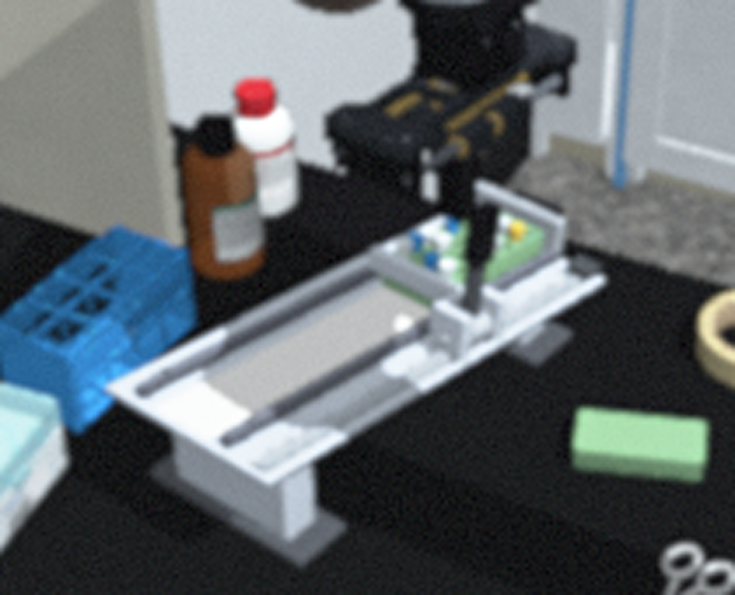

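>>> servo_tool([
  {"slide":[0.2,0.1,0],"spin":0},
  {"slide":[0.25,0.03,0],"spin":0},
  {"slide":[0.25,0,0],"spin":0},
  {"slide":[0.25,0,0],"spin":0},
  {"slide":[0.25,0,0],"spin":0},
  {"slide":[0.25,0,0],"spin":0},
])

```text
time_s: 17.5
tcp_pos: [0.5301, -0.0362, 0.1692]
ee_rot: [[-0.979, 0.204, -0.029], [0.203, 0.979, 0.029], [0.035, 0.023, -0.999]]
wrist_force: [0.5, -0.7, -0.5]
gripper_width: 0.009
```

```bash
python3 st.py q
```

```text
t 17.5 chute xyz mm [-80.5324 -16.9454  99.6908] F chute [ 0.6487 -0.6939 -0.3522]
chute -y in tool [-0.011  -0.9885  0.1511] chute -x [ 0.9994 -0.0059  0.0344] z [ 0.0332 -0.1514 -0.9879]
```

View pics/sideq.png

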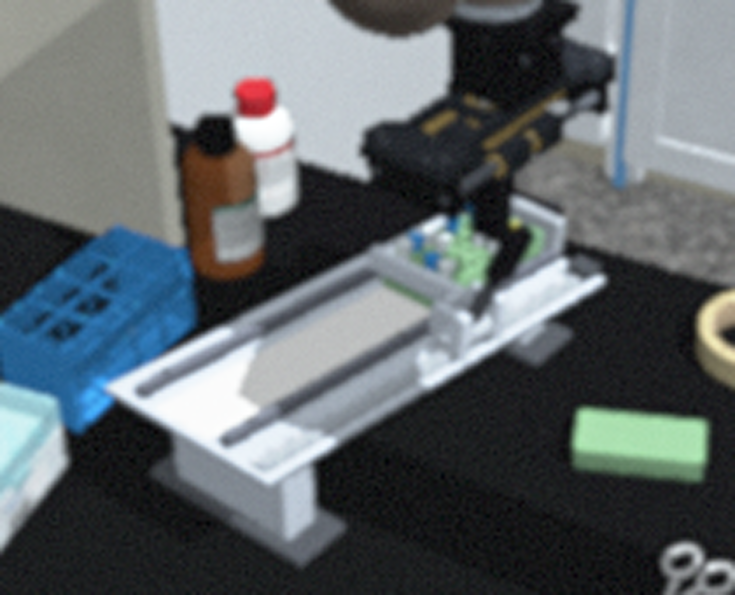

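>>> servo_tool([
  {"slide":[0.28,0.01,0.1],"spin":0},
  {"slide":[0.28,0.01,0.1],"spin":0},
  {"slide":[0.26,0.02,0.14],"spin":0},
  {"slide":[0.26,0.02,0.14],"spin":0},
  {"slide":[0.22,0.025,0.18],"spin":0},
  {"slide":[0.22,0.025,0.18],"spin":0},
])

```text
time_s: 18.2
tcp_pos: [0.4906, -0.0244, 0.1491]
ee_rot: [[-0.979, 0.204, -0.027], [0.203, 0.979, 0.029], [0.032, 0.023, -0.999]]
wrist_force: [1.9, 0.6, 0.1]
gripper_width: 0.006
```

```bash
python3 st.py r
```

```text
t 18.2 chute xyz mm [-121.6335  -16.777    79.2766] F chute [ 1.7357  0.9779 -0.1116]
chute -y in tool [-0.0103 -0.9885  0.1506] chute -x [ 0.9995 -0.0055  0.0321] z [ 0.0309 -0.1508 -0.9881]
```

View pics/sider.png

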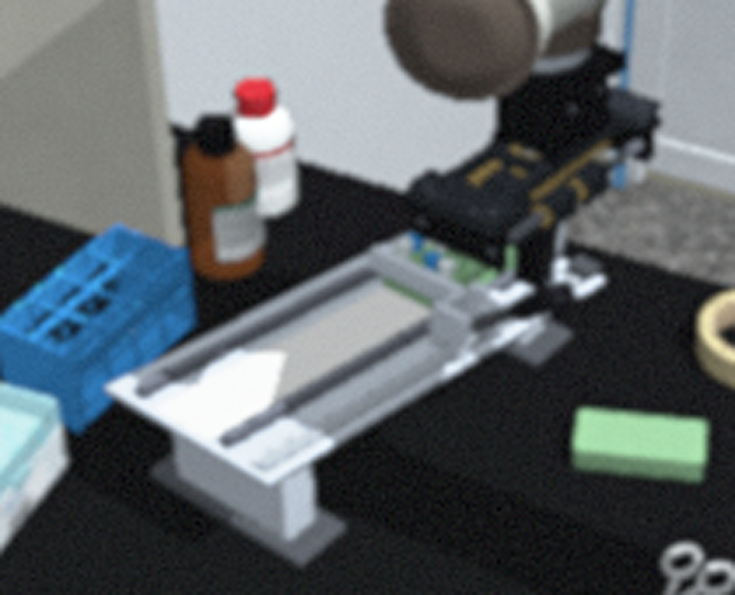

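View pics/topr.png

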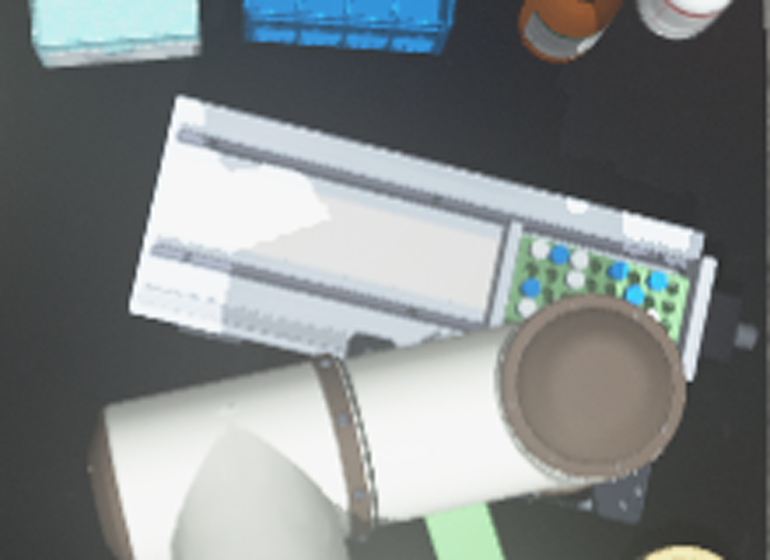

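>>> servo_tool([
  {"slide":[0.13,0.027,0.18],"spin":0},
  {"slide":[0.13,0.027,0.18],"spin":0},
  {"slide":[0.13,0.03,0.19],"spin":0},
  {"slide":[0.13,0.03,0.19],"spin":0},
  {"slide":[0.12,0.03,0.2],"spin":0},
])

```text
time_s: 18.8
tcp_pos: [0.4753, -0.0175, 0.1278]
ee_rot: [[-0.979, 0.201, -0.025], [0.201, 0.979, 0.027], [0.029, 0.021, -0.999]]
wrist_force: [1.0, -1.9, 5.6]
gripper_width: 0.007
```

```bash
python3 st.py s
```

```text
t 18.8 chute xyz mm [-137.9615  -16.8156   57.6454] F chute [ 1.3794 -0.685   5.8464]
chute -y in tool [-0.0076 -0.9882  0.1527] chute -x [ 0.9996 -0.0031  0.0293] z [ 0.0285 -0.1529 -0.9878]
```

View pics/sides.png

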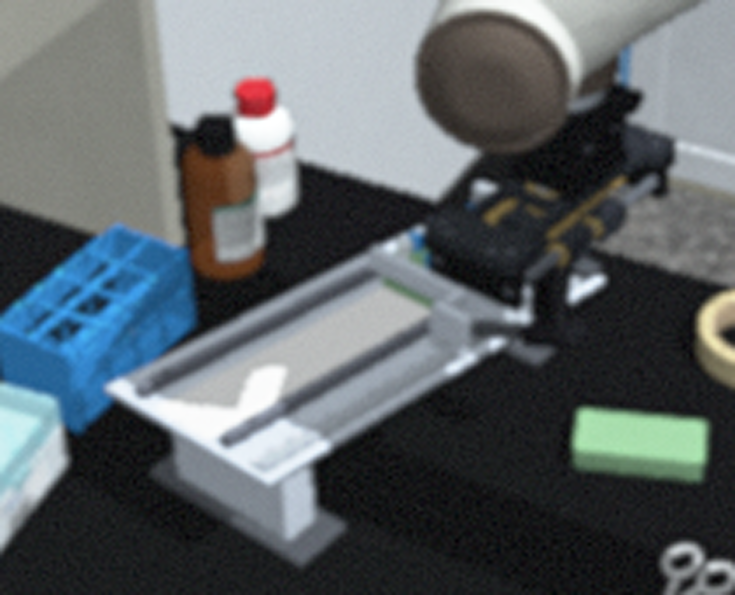

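>>> servo_tool([
  {"slide":[0.08,0.03,0.22],"spin":0},
  {"slide":[0.08,0.03,0.22],"spin":0},
  {"slide":[0.06,0.03,0.2],"spin":0},
])

```text
time_s: 19.2
tcp_pos: [0.4698, -0.014, 0.1132]
ee_rot: [[-0.979, 0.201, -0.025], [0.2, 0.979, 0.026], [0.029, 0.02, -0.999]]
wrist_force: [-0.2, -1.3, 7.4]
gripper_width: 0.005
```

```bash
python3 st.py
```

```text
t 19.2 chute xyz mm [-144.0082  -16.9914   42.9206] F chute [0.1009 0.0269 7.4953]
chute -y in tool [-0.007  -0.9881  0.1534] chute -x [ 0.9996 -0.0025  0.0294] z [ 0.0287 -0.1535 -0.9877]
```

>>> servo_tool([
  {"slide":[0.04,0.03,0.2],"spin":0},
  {"slide":[0.02,0.03,0.2],"spin":0},
])

```text
time_s: 19.4
tcp_pos: [0.468, -0.012, 0.1042]
ee_rot: [[-0.979, 0.2, -0.025], [0.2, 0.98, 0.026], [0.03, 0.02, -0.999]]
wrist_force: [-0.6, 0.1, 7.1]
gripper_width: 0.004
```

```bash
python3 st.py t
```

```text
t 19.4 chute xyz mm [-146.1579  -17.0182   33.7257] F chute [-0.6486  1.175   6.9964]
chute -y in tool [-0.0067 -0.9881  0.1539] chute -x [ 0.9995 -0.0021  0.03  ] z [ 0.0293 -0.154  -0.9876]
```

View pics/sidet.png

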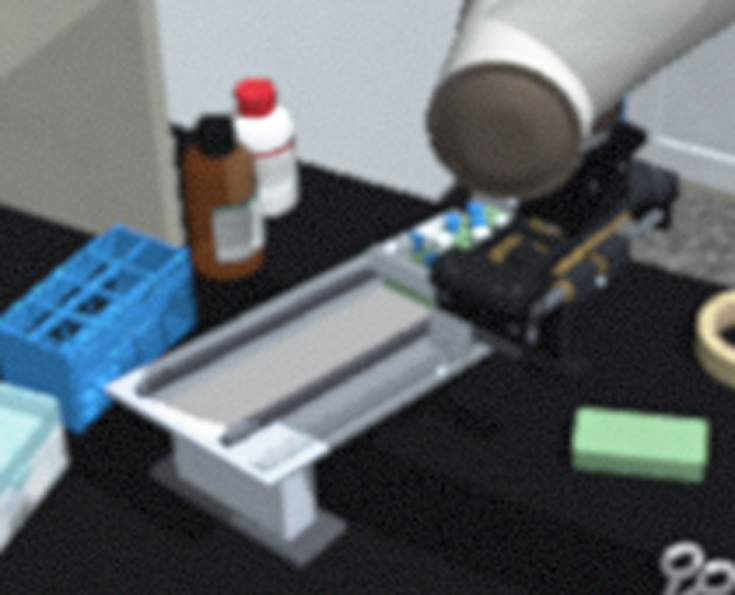

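>>> servo_tool([
  {"slide":[0,0.02,0.12],"spin":0},
  {"slide":[0,0.02,0.12],"spin":0},
])

```text
time_s: 19.7
tcp_pos: [0.468, -0.0116, 0.1022]
ee_rot: [[-0.98, 0.197, -0.027], [0.196, 0.98, 0.022], [0.031, 0.017, -0.999]]
wrist_force: [-8.5, -0.7, 31.1]
gripper_width: 0.001
```

>>> servo_tool([
  {"slide":[0,0.02,0.15],"spin":0},
])

```text
time_s: 19.8
tcp_pos: [0.4681, -0.0117, 0.1021]
ee_rot: [[-0.98, 0.195, -0.028], [0.194, 0.981, 0.02], [0.031, 0.015, -0.999]]
wrist_force: [-9.3, -0.6, 33.5]
gripper_width: -0.001
```

```bash
python3 st.py
```

```text
t 19.8 chute xyz mm [-146.2227  -17.039    31.6513] F chute [-9.0251  3.4686 33.436 ]
chute -y in tool [-0.0014 -0.9872  0.1593] chute -x [0.9995 0.0036 0.0314] z [ 0.0315 -0.1593 -0.9867]
```

End stop reached (33 N, no motion, z = 31.7 mm as predicted 32). Release upward and inspect.

>>> servo_tool([
  {"slide":[0,0,-0.2],"spin":0},
  {"slide":[0,0,-0.6],"spin":0},
  {"slide":[0,0,-1],"spin":0},
  {"slide":[0,0,-1],"spin":0},
  {"slide":[0,-0.3,-1],"spin":0},
  {"slide":[0.5,-0.8,-1],"spin":0},
  {"slide":[0.8,-0.8,-1],"spin":0},
  {"slide":[0.8,-0.8,-0.5],"spin":0},
  {"slide":[0.8,-0.8,0],"spin":0},
  {"slide":[0.8,-0.8,0],"spin":0},
])

```text
time_s: 20.8
tcp_pos: [0.3524, -0.1021, 0.2619]
ee_rot: [[-0.979, 0.196, -0.05], [0.195, 0.981, 0.024], [0.054, 0.014, -0.998]]
wrist_force: [-0.1, -0.3, 0.0]
gripper_width: 0.001
```

>>> servo_tool([
  {"slide":[0.4,-0.9,0],"spin":0},
  {"slide":[0.3,-0.9,0],"spin":0},
  {"slide":[0.2,-0.9,0],"spin":0},
  {"slide":[0.2,-0.9,0],"spin":0},
  {"slide":[0,-0.8,0],"spin":0},
  {"slide":[0,-0.8,0],"spin":0},
  {"slide":[0,-0.8,0],"spin":0},
  {"slide":[0,-0.8,0],"spin":0},
  {"slide":[0,0,0],"spin":0},
])

```text
time_s: 21.7
tcp_pos: [0.2792, -0.2651, 0.2529]
ee_rot: [[-0.978, 0.201, -0.065], [0.198, 0.979, 0.039], [0.072, 0.026, -0.997]]
wrist_force: [-0.7, -0.2, -0.8]
gripper_width: 0.006
```

```bash
python3 st.py u; python3 - <<'E'
from h import *
q=np.load('q.npy')
for n,(y0,y1,x0,x1) in dict(top=(190,265,350,445),side=(175,250,290,385)).items():
    K=8
    im=cv2.resize(cv2.imread(f'pics/{n}u_full.png')[y0:y1,x0:x1],None,fx=K,fy=K,interpolation=cv2.INTER_LANCZOS4)
    def box(a0,a1,b0,b1,c0,c1,c):
        P=np.array([[x,y,z] for x in(a0,a1) for y in (b0,b1) for z in(c0,c1)])
        u=(proj(n,c2w(q,P))+.5-[x0,y0])*K
        for i in range(8):
            for b in(1,2,4):
                if not i&b: cv2.line(im,tuple(int(round(v)) for v in u[i]),tuple(int(round(v)) for v in u[i|b]),c,1,cv2.LINE_AA)
    cv2.imwrite(f'pics/{n}_u0.png',im)
    f=-.04
    box(-.044,.044,-.17,-.17,0,.038,(0,0,255)); box(-.031,.031,-.17,-.04,0,.026,(255,0,255))
    box(-.051,.035,f,f+.01,.016,.034,(0,0,255)); 
    cv2.imwrite(f'pics/{n}_u1.png',im)
E
```

```text
t 21.7 chute xyz mm [-281.0945 -272.3698  229.7701] F chute [-0.654  -0.4387 -0.7021]
chute -y in tool [-0.0131 -0.9889  0.1478] chute -x [ 0.9974 -0.0025  0.0715] z [ 0.0703 -0.1483 -0.9864]
```

View pics/top_u0.png

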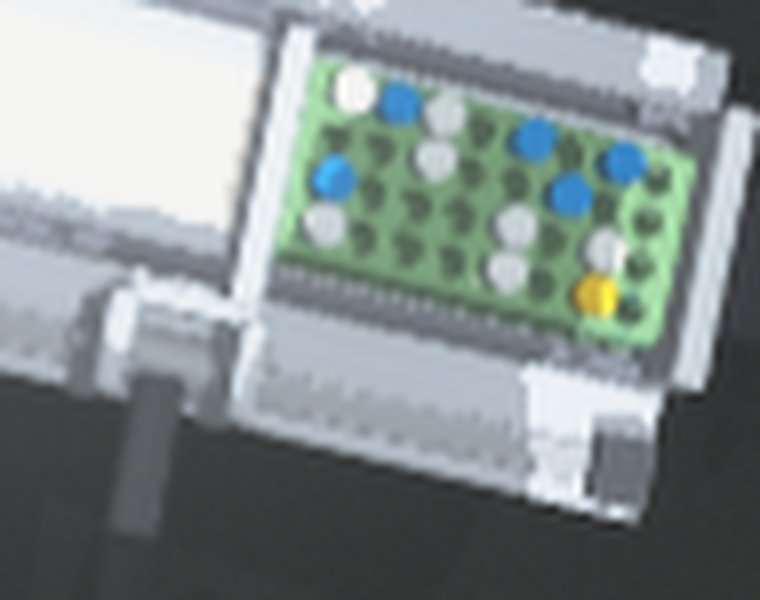

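View pics/side_u0.png

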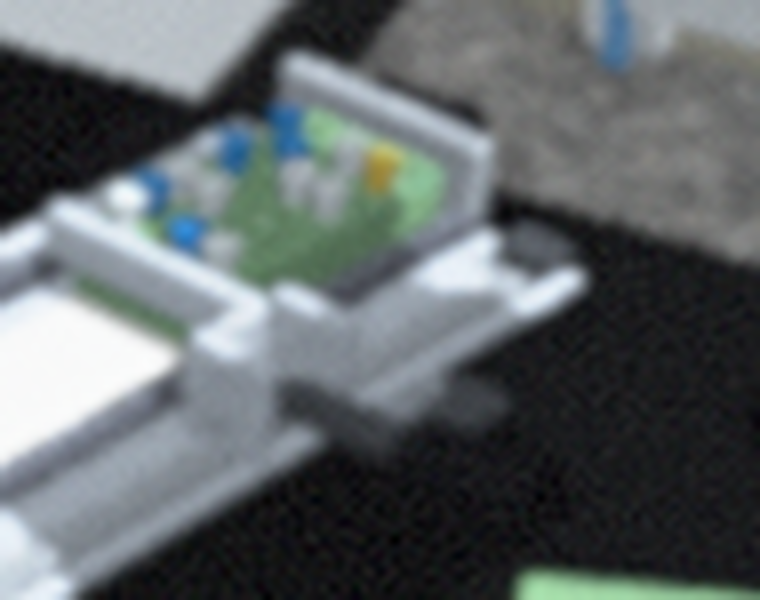

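View pics/topu_full.png

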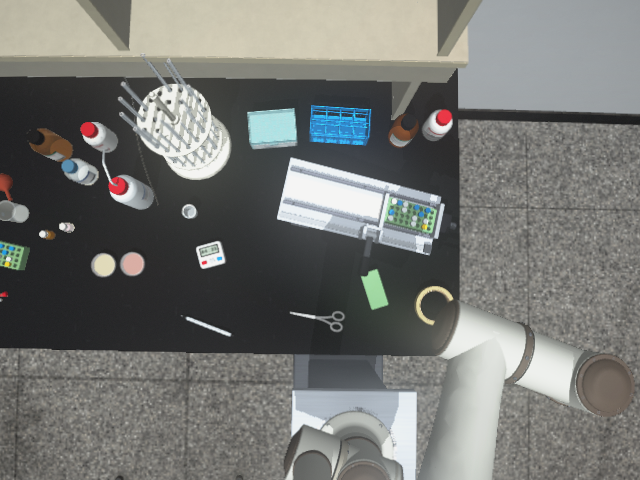

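View pics/top_u1.png

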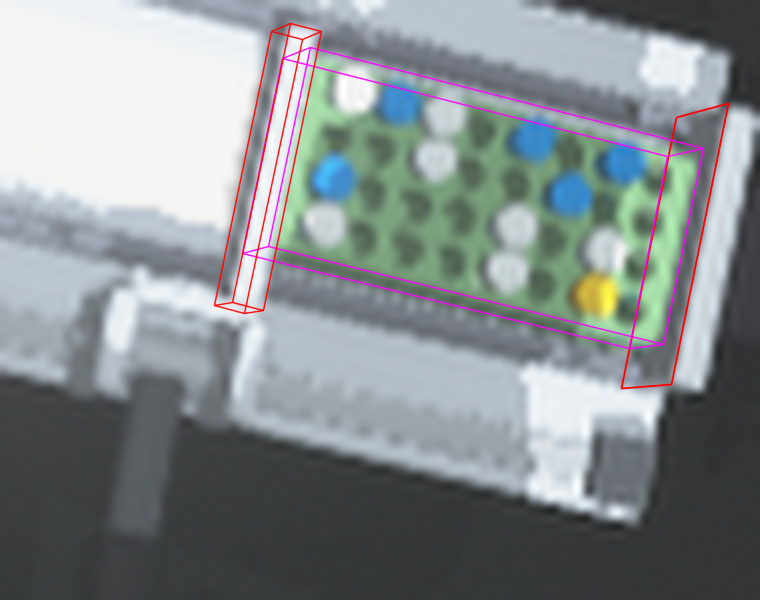

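```bash
python3 -c "
from station import r,sense
s=sense();print(s['time_s'],s['wrist_force'],s['joint_velocities']);print(r.finish_job())"
```

```text
21.8 [-0.05108398  0.45548591 -0.36405014] [ 1.18351428 -0.76960581  0.15005417  0.31673634  0.12189828 -0.00457903]
the job is handed in; nothing more can be done
None
```

The rack is home against the escapement stop, the backstop is touching its rear, and the cam lever is clamped down. I handed the job in at 21.8 s; no verdict is reported.

- **Rack:** I pushed it down with the closed fingers and crept the last few millimetres. It stopped moving with about 6–9 N on the wrist, well under 40 N at the stop.
- **Backstop:** I slid it down from behind its arm until it met the rack at about 7–10 N. The tool was then within 1 mm of the place I had worked out for contact with a rack at home.
- **Lever:** I folded it down only after that. It reached a hard end with 33 N on the finger and no further movement, at a fingertip height of 31.7 mm, against 32 mm worked out for 1.5 rad.

**Last pictures:** The rack and the backstop's arm match the home-position outline to about 1–2 pixels, roughly 2–4 mm. That is about as wide as the 3–4 mm tolerances, so the contact readings are the firmer evidence. The lever looks folded flat, though its black grip cannot be made out against the bench. The timer and cup are where they started. The robot arm hides part of the tape in the last top view, but the part I can see has not moved.

**Disagreement:** In the first fit the rack measured about 126 mm long against 130 mm given, within the picking error. The tool also leaned up to about 4 degrees off vertical during the moves, which did no harm.

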